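Open the sample jars and turn them to the scanner

TASK

Get the sample jars ready for reading: free every stopper that is still in a jar by twisting it in its taper until its grip bar lies square to the jar's mark, draw it straight up without wrenching it, and put it in the steel tray; turn all three jars, opened or already open, so that the marked side of each faces the scanner window behind it. When everything is ready press the start button, and leave the bottle, timer and dish where they are.

Things in the scene. Friction and masses are not known exactly. Their poses are not given: they have to be found in the camera images.
- reader: The fixed reading station: aluminium base plate 135 x 310 x 6 mm carrying a row of three jars, and behind them (on its +x side) a grey scanner bar 36 mm deep, 310 mm long, its top 50 mm above the worktop. Origin: on the worktop under the middle jar. Its y axis runs along the row; +x points from the jars to the scanner bar.
- start_top (a point): Centre of the top of the grey start button, radius 10 mm, standing on top of the scanner bar near the bar's -y end, about 67 mm above the worktop. It goes 5 mm straight down against a spring (4 N at full travel) and comes back up when let go.
- start (a joint): Travel of the start button: 0 m up, 0.005 m fully down; it counts as pressed beyond 0.0035 m.
- tray: Loose steel tray, 130 (x) x 200 (y) x 18 mm high, walls and floor 4 mm, 0.7 kg, standing on the worktop to the left of the station. Origin: centre of its underside. A tall microscope stands behind it (x over 0.57, y 0.2 to 0.4): pass in front of it.
- jar_0: White sample jar on a stiff turntable of the station; it cannot be lifted, only turned about its axis (takes 0.2 N m, no stop, stays where left). Origin: on its axis at worktop height; +x points to its marked side (label, short black rib on the shoulder above it). Body radius 32 mm to 62 mm height, sloping shoulder to 70 mm, then a round collar, radius 22 mm, to 98 mm: grip it there.
- mouth_0 (a point): Centre of the mouth of jar_0, 98 mm above the worktop, axes as the jar's. Inside, two lips on the +x and -x sides hold a stopper's ears down; between them, on the +y and -y sides, are slots that let the ears pass. Ears leave only with the stopper's grip bar along the jar's y axis, within about 12 degrees; no stop is felt there.
- mark_0 (a point): Middle of the marked label on the side of jar_0: 32 mm from the jar's axis, 36 mm above the worktop.
- window_0 (a point): Middle of the scanner window that belongs to jar_0, on the face of the scanner bar 49 mm from the jar's axis, 31 mm above the worktop.
- stopper_0: Loose grey tapered stopper, 50 to 85 g, at first in jar_0 or absent. Origin: axis, underside of flange; z up along it. Flange radius 19, z 0 to 5 mm; grip bar over it 32 mm long (x), 12 thick (y), z 5 to 33; taper below, 23 long, ears along x, 33 tip to tip, z -16 to -22. Seated: bar within 25 degrees of the jar's x axis, clings (0.1 N m to twist, 8 N to draw).
- jar_1: White sample jar on a stiff turntable of the station; it cannot be lifted, only turned about its axis (takes 0.2 N m, no stop, stays where left). Origin: on its axis at worktop height; +x points to its marked side (label, short black rib on the shoulder above it). Body radius 32 mm to 62 mm height, sloping shoulder to 70 mm, then a round collar, radius 22 mm, to 98 mm: grip it there.
- mouth_1 (a point): Centre of the mouth of jar_1, 98 mm above the worktop, axes as the jar's. Inside, two lips on the +x and -x sides hold a stopper's ears down; between them, on the +y and -y sides, are slots that let the ears pass. Ears leave only with the stopper's grip bar along the jar's y axis, within about 12 degrees; no stop is felt there.
- mark_1 (a point): Middle of the marked label on the side of jar_1: 32 mm from the jar's axis, 36 mm above the worktop.
- window_1 (a point): Middle of the scanner window that belongs to jar_1, on the face of the scanner bar 49 mm from the jar's axis, 31 mm above the worktop.
- stopper_1: Loose grey tapered stopper, 50 to 85 g, at first in jar_1 or absent. Origin: axis, underside of flange; z up along it. Flange radius 19, z 0 to 5 mm; grip bar over it 32 mm long (x), 12 thick (y), z 5 to 33; taper below, 23 long, ears along x, 33 tip to tip, z -16 to -22. Seated: bar within 25 degrees of the jar's x axis, clings (0.1 N m to twist, 8 N to draw).
- jar_2: White sample jar on a stiff turntable of the station; it cannot be lifted, only turned about its axis (takes 0.2 N m, no stop, stays where left). Origin: on its axis at worktop height; +x points to its marked side (label, short black rib on the shoulder above it). Body radius 32 mm to 62 mm height, sloping shoulder to 70 mm, then a round collar, radius 22 mm, to 98 mm: grip it there.
- mouth_2 (a point): Centre of the mouth of jar_2, 98 mm above the worktop, axes as the jar's. Inside, two lips on the +x and -x sides hold a stopper's ears down; between them, on the +y and -y sides, are slots that let the ears pass. Ears leave only with the stopper's grip bar along the jar's y axis, within about 12 degrees; no stop is felt there.
- mark_2 (a point): Middle of the marked label on the side of jar_2: 32 mm from the jar's axis, 36 mm above the worktop.
- window_2 (a point): Middle of the scanner window that belongs to jar_2, on the face of the scanner bar 49 mm from the jar's axis, 31 mm above the worktop.
- stopper_2: Loose grey tapered stopper, 50 to 85 g, at first in jar_2 or absent. Origin: axis, underside of flange; z up along it. Flange radius 19, z 0 to 5 mm; grip bar over it 32 mm long (x), 12 thick (y), z 5 to 33; taper below, 23 long, ears along x, 33 tip to tip, z -16 to -22. Seated: bar within 25 degrees of the jar's x axis, clings (0.1 N m to twist, 8 N to draw).
- amber_bottle_b: Bystander: small amber bottle with a white screw cap, 36 mm wide, 76 mm high, to be left alone. Origin: centre of its underside.
- lab_timer: Bystander: white countdown timer 35 x 64 x 57 mm, to be left alone. Origin: centre of its underside.
- sample_dish: Bystander: flat white dish, 57 mm across, 4 mm high, to be left alone. Origin: centre of its underside.
Mind the look-alikes: they are no part of the job. What is shaped like the stopper_2 but blue or turquoise is not meant.

How it is judged (in metres and radians):
On the way:
1. the start button is pressed while every stopper is in the tray and every jar's mark faces its window (x of stopper_0 in the frame of tray between -0.065 and 0.065 m and y of stopper_0 in the frame of tray between -0.1 and 0.1 m and z of each of stopper_0, stopper_1, stopper_2 in the frame of tray below 0.045 m and linear speed of each of stopper_0, stopper_1, stopper_2 below 0.03 m/s and x of stopper_1 in the frame of tray between -0.065 and 0.065 m and y of stopper_1 in the frame of tray between -0.1 and 0.1 m and x of stopper_2 in the frame of tray between -0.065 and 0.065 m and y of stopper_2 in the frame of tray between -0.1 and 0.1 m and angle between the x axis of each of jar_0, jar_1, jar_2 and the x axis of reader, either way round below 0.22 rad and horizontal distance between mark_0 and window_0 below 0.035 m and horizontal distance between mark_1 and window_1 below 0.035 m and horizontal distance between mark_2 and window_2 below 0.035 m and value of joint start above 0.0035 m), for 0.1 s.
At the end, for the whole second after the job is handed in: Every stopper lies at rest in the level tray (origin inside its outline, under 45 mm above its underside); each jar's mark faces its own window within 0.22 rad of the reader's +x; the start button, pressed for 0.1 s when all that was so, is up again (x of stopper_0 in the frame of tray between -0.065 and 0.065 m and y of stopper_0 in the frame of tray between -0.1 and 0.1 m and z of each of stopper_0, stopper_1, stopper_2 in the frame of tray below 0.045 m and linear speed of each of stopper_0, stopper_1, stopper_2 below 0.03 m/s and x of stopper_1 in the frame of tray between -0.065 and 0.065 m and y of stopper_1 in the frame of tray between -0.1 and 0.1 m and x of stopper_2 in the frame of tray between -0.065 and 0.065 m and y of stopper_2 in the frame of tray between -0.1 and 0.1 m and angle between the x axis of each of jar_0, jar_1, jar_2 and the x axis of reader, either way round below 0.22 rad and horizontal distance between mark_0 and window_0 below 0.035 m and horizontal distance between mark_1 and window_1 below 0.035 m and horizontal distance between mark_2 and window_2 below 0.035 m and angle between tray's own z axis and vertical below 0.1 rad and value of joint start below 0.001 m); the robot touches nothing.
It fails at once if a stopper is wrenched: more than 60 N between stopper and jar (contact force between stopper_0 and jar_0 above 60 N or contact force between stopper_1 and jar_1 above 60 N or contact force between stopper_2 and jar_2 above 60 N).
It fails at once if the amber_bottle_b is pushed more than 3 cm (distance of amber_bottle_b from where it was at the start of the episode above 0.03 m).
It fails at once if the lab_timer is pushed more than 3 cm (distance of lab_timer from where it was at the start of the episode above 0.03 m).
It fails at once if the sample_dish is pushed more than 3 cm (distance of sample_dish from where it was at the start of the episode above 0.03 m).
Of stopper_0, stopper_1, stopper_2 only 2 to 3 are there at a start; the rules pass over those that are not, and their reading is None.
At some moment in a run one of tray may be knocked a few centimetres aside while the robot is not near it.
Once in a run the grip may slacken for a moment while it holds something.
It also fails if it takes over 210 s, if anything falls off the work surface, if the arm or the gripper's body presses on something with over 40 N, if the wrist force passes 120 N, or if a joint passes its speed limit or range.

ROBOT

A 6-joint arm with a two-finger parallel gripper is mounted at the origin on a cart in front of the work surface, level with it; the furniture and walls round the work are solid. World frame = base frame: x ahead of the robot, y to its left, z up, the work surface at z = 0. Lengths are in m, angles in degrees, forces in N, time in s.
With the tool pointing down it reaches from about 0.25 to 0.725 m from the base axis. Payload 9.7 kg.
Tool frame: the origin (TCP) lies midway between the tips of the shut fingers; the grasp point (between the pads) lies 19 mm behind it (bot.hold_point_z is the distance from the TCP to the grasp point, in m); z points along the fingers, y is the line along which they close (so a half turn about z gives the same grasp; the last joint's range is limited). The gripper opens to 85 mm and grips with 20 to 120 N. Pads are 22 mm wide; open, the fingers measure 114 mm over their backs; the gripper's body (76 mm by 85 mm) begins 54 mm behind the grasp point. The pads swing forward as they close: fully open they stand 13 mm farther back than shut.
Start: joints at [77.177, 4.979, 10.078, 95.1, 0, 90], TCP at [0.122, 0.536, 0.231] pointing down, gripper open.
Joint ranges: [-179.16, 179.16], [-48.56, 103.87], [-65.8, 70.77], [-126.05, 130.52], [-82.76, 87.17], [-180, 180]. Speed limits (degrees/s): [127.2, 127.2, 147.25, 180, 180, 180].

INTERFACE

Orientations are given as [roll, pitch, yaw] about the fixed x, y, z axes, in that order (R = Rz(yaw) Ry(pitch) Rx(roll)).
In Python, from workcell import bot gives the robot as it stands.
- The arm moves only by the tool play_rows, never from a script. Its argument "steps" is a list that holds one entry, the list of rows, each a list of 4 numbers: the shift along the tool's x, y, z in m, then the turn about the tool's z in rad. In form: [[[tx, ty, tz, yaw], ...]]. A call has exactly 5 rows; each row shifts and turns the commanded pose from where the row before left it, along the tool's axes as they then stand; what a row does not reach is not made up. A row lasts 1/12 s, in which the tool goes at most 41.7 mm and 7.16 degrees, less where a joint would pass 70% of its speed; a pose out of reach is approached as far as the arm can. A call is refused whole if a number of a shift passes 0.0417 or a number of a turn 0.125, either way. A call with a gripper value outside its range is refused whole. "gripper" is the finger opening in m, from 0 to 0.0854, set as the call begins (left out, the last holds). The fingers move at their own pace and stop on an object; "squeeze" is the grip in N (left out, the last holds). Time passes only in rows, so rows that do not move let the fingers close, or fill a call up. It gives the time, the measured TCP pose, the force, the opening and the grip force at its end, in the units of the state.
- bot.get_obs(): the state, without advancing time (a new reading comes with each control period).
- bot.camera(name): name is "scene" or "top"; returns a dict with "img" (420x560x3 uint8, blue, green, red), "vfov" (degrees; the focal length in pixels is half the picture's height over the tangent of half this angle, whatever the lens; pixels are square), "cx", "cy" (the principal point, pixels), "xyz" and "attitude" of the camera in the world. Camera axes: x right, y down, z forward; pixel columns grow to the right and rows downward; lengths in m; the calibration is good to about 2 mm. A picture is of the moment at which its call begins. There is no depth.
- bot.job_done(): hands the job in; it is judged then, once.
The state is a dict: "time": time; "q": joint angles; "qd": joint speeds; "joint_efforts": joint torques, N m; "ee_pos": TCP position; "tcp_rot": TCP orientation; "wrist_force": force on the tool from outside, world axes, zero at the start; "torque": the same for the moment, N m; "opening": finger opening in m; "grasp_force": force on a finger pad.
Only numpy, scipy, OpenCV 4.12 (cv2) and the standard library are available. Lean on these libraries where they do the work, as an engineer would, in place of code of your own. Each camera call takes 0.05 s, during which the arm holds its last target. There are 200 camera calls.

## Working session

There is one attempt and no reset: what is moved stays moved. The work goes in short steps, Python scripts to look and compute and a tool call to move; the robot and the scene stay as the last step left them, time stands still between calls to the robot, and variables do not carry over. Pictures are saved under pics/ and viewed, at most 14 in all, crops included, and the job is handed in when it is done.

Besides the shell and the picture viewer there is one more tool, called as a command line: name --argument value ..., lists and objects as JSON in quotes. play_rows: Moves the arm, as the interface text tells. Its arguments: {"type":"object","properties":{"steps":{"type":"array","items":{"type":"array","items":{"type":"array","items":{"type":"number"}}}},"gripper":{"type":"number"},"squeeze":{"type":"number"}},"required":["steps"]}

```bash
ls; mkdir -p pics; python3 - <<'E'
from workcell import bot
import cv2
print(bot.get_obs())
for n in("scene","top"):
    c=bot.camera(n); cv2.imwrite(f"pics/{n}0.png",c["img"]); print(n,{k:v for k,v in c.items() if k!="img"})
E
```

```text
pics
{'time': 0.0, 'q': array([7.71783538e+01, 5.01297805e+00, 1.00351196e+01, 9.51004143e+01,
       1.13303023e-04, 8.99995201e+01]), 'qd': array([-0.10351623, -0.03170287, -0.03610376, -0.11470774, -0.01676525,
       -0.03732403]), 'joint_efforts': array([ 1.48554358e-03, -5.20400798e+01,  4.64785874e+01,  1.69294380e-02,
        7.93887375e-05, -5.71027982e-06]), 'ee_pos': array([0.12200282, 0.53606244, 0.23057102]), 'tcp_rot': array([-1.79921727e+02, -1.13958499e-04,  1.67178834e+02]), 'wrist_force': array([-0.28183629, -0.14936909, -0.73218235]), 'torque': array([-0.01221841, -0.01108597, -0.00168732]), 'grasp_force': 0.0, 'opening': 0.08543982885467584}
scene {'vfov': 52.24275450968317, 'cx': 278.9907072550008, 'cy': 206.94592696955618, 'xyz': array([-0.23892102, -0.51581914,  0.63411577]), 'attitude': array([-119.01512153,    0.2484241 ,  -56.43980692])}
top {'vfov': 49.71308481292823, 'cx': 286.00715115726683, 'cy': 208.95739701904364, 'xyz': array([0.34093389, 0.01018553, 1.48308512]), 'attitude': array([-169.9354744 ,    0.94366083,  -91.43719912])}
```

View pics/scene0.png

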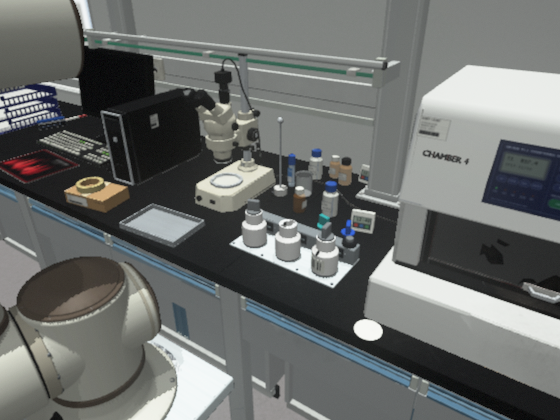

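View pics/top0.png

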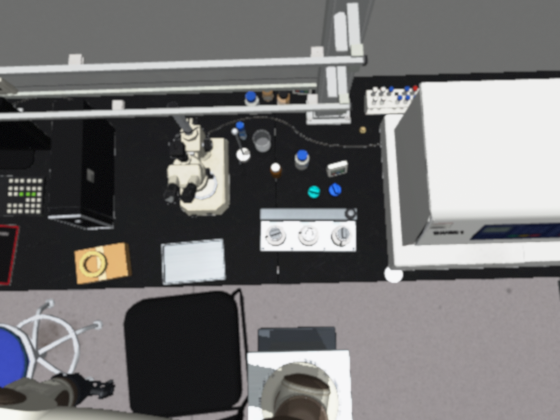

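The scene shows grey stoppers in the left jar (scene 253,208) and right jar (327,232), and an apparently open middle jar (288,228). Look-alikes, left alone, are teal (top 314,192) and blue (335,190). The tray is at top (194,262) and the button at top (351,213). I'll check with one close crop.

```bash
cat > h.py <<'E'
import numpy as np, cv2
from workcell import bot
from scipy.spatial.transform import Rotation as R
def cam(n):
    c=bot.camera(n); c["f"]=c["img"].shape[0]/2/np.tan(np.radians(c["vfov"]/2)); c["R"]=R.from_euler("xyz",c["attitude"],degrees=True).as_matrix(); return c
def px2w(c,u,v,z):
    d=c["R"]@np.array([(u-c["cx"])/c["f"],(v-c["cy"])/c["f"],1]); s=(z-c["xyz"][2])/d[2]; return c["xyz"]+s*d
def w2px(c,p):
    q=c["R"].T@(np.asarray(p)-c["xyz"]); return c["f"]*q[:2]/q[2]+[c["cx"],c["cy"]]
def crop(c,x0,y0,w,h,k,name): cv2.imwrite("pics/"+name,cv2.resize(c["img"][y0:y0+h,x0:x0+w],None,fx=k,fy=k,interpolation=cv2.INTER_CUBIC))
E
python3 - <<'E'
from h import *
t=cam("top"); s=cam("scene")
a=cv2.resize(t["img"][195:260,250:365],None,fx=6.9,fy=6.9,interpolation=cv2.INTER_CUBIC)[:,:790]
crop(s,222,190,150,95,5.3,"s1.png"); cv2.imwrite("pics/t1.png",a)
for u,v in[(260,250),(356,250),(356,220),(260,220)]: print(px2w(t,u,v,.006))
for u,v in[(162,244),(225,240),(225,281),(165,283)]: print(px2w(t,u,v,.018))
E
```

```text
[0.47016628 0.11611718 0.006     ]
[ 0.46189437 -0.19603769  0.006     ]
[ 0.56036455 -0.20116246  0.006     ]
[0.56908099 0.11462866 0.006     ]
[0.49708076 0.43401043 0.018     ]
[0.50462554 0.22862753 0.018     ]
[0.3729374  0.22882694 0.018     ]
[0.37149595 0.42148465 0.018     ]
```

View pics/s1.png

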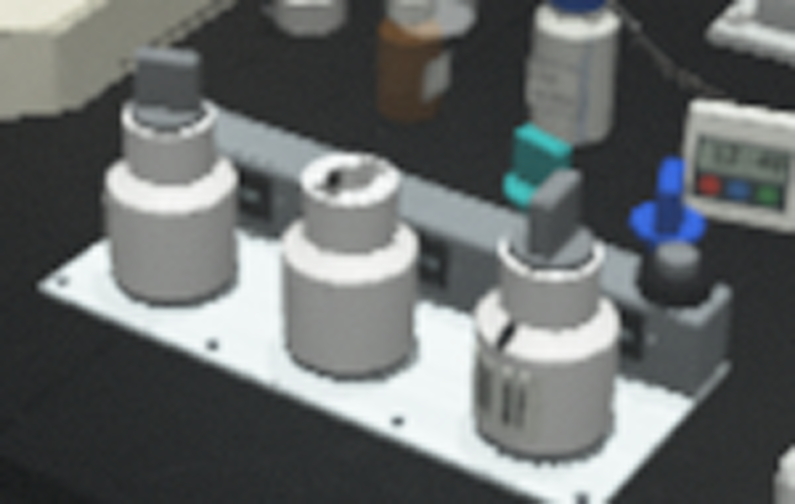

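View pics/t1.png

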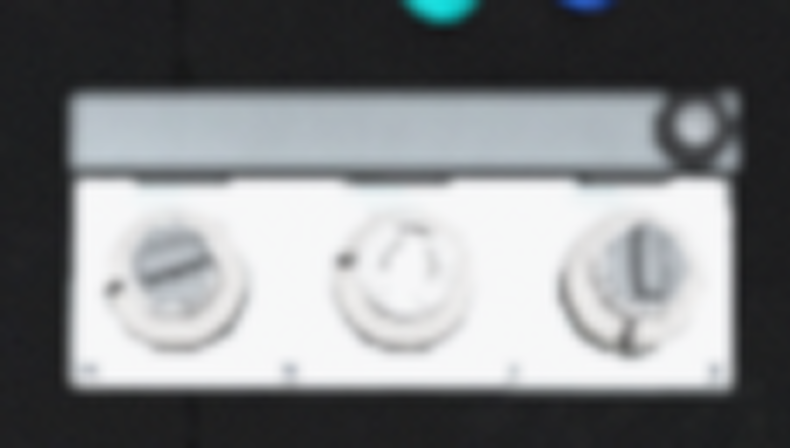

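```bash
python3 - <<'E'
from h import *
t=cam("top"); s=cam("scene")
T=lambda a,b,z: px2w(t,250+(a+.5)/6.9-.5,195+(b+.5)/6.9-.5,z)[:2].round(4)
S=lambda a,b,z: px2w(s,222+(a+.5)/5.3-.5,190+(b+.5)/5.3-.5,z)[:2].round(4)
print("plate",T(70,387,.006),T(733,387,.006),T(70,92,.05),T(740,92,.05),T(730,178,.006))
print("plateS",S(42,287,.006),S(590,515,.006))
print("rims T",T(175,266,.103),T(407,265,.098),T(641,264,.103))
print("rims S",S(168,112,.098),S(350,182,.098),S(551,250,.098))
print("ribs T",T(113,289,.067),T(344,262,.067),T(628,337,.067),"S",S(507,335,.067))
print("button T",T(693,125,.067),"S",S(678,256,.067))
# dark blobs in top
g=cv2.cvtColor(t["img"],cv2.COLOR_BGR2GRAY)
for x,y in[(266,237),(300,233),(341,243)]: print(g[y-3:y+4,x-5:x+6])
# bars (scene) top ends
print("bar left", S(140,55,.131),S(200,55,.131)); print("bar right",S(535,200,.131),S(578,175,.131))
print("barT", T(140,278,.126),T(213,262,.126),T(635,228,.126),T(643,295,.126))
E
```

```text
plate [0.468  0.1171] [ 0.4598 -0.1953] [0.6016 0.1118] [ 0.5929 -0.1995] [ 0.5592 -0.199 ]
plateS [0.4668 0.1112] [ 0.4598 -0.1954]
rims T [0.5122 0.0626] [ 0.5104 -0.0406] [ 0.5075 -0.144 ]
rims S [0.5131 0.0642] [ 0.5063 -0.0436] [ 0.5062 -0.1468]
ribs T [0.5069 0.0924] [ 0.5164 -0.0131] [ 0.4787 -0.1406] S [ 0.4794 -0.1413]
button T [ 0.5752 -0.1748] S [ 0.5764 -0.1761]
[[216 244 247 246 240 233 230 223 194 169 162]
 [219 244 247 243 228 201 202 217 201 162 137]
 [223 244 246 235 194 149 168 212 217 184 160]
 [224 244 245 232 187 167 196 222 226 211 191]
 [225 245 247 239 217 208 226 232 231 225 212]
 [225 245 247 244 231 222 230 235 234 227 216]
 [226 245 248 246 240 231 229 233 234 229 217]]
[[248 247 247 244 236 224 221 231 239 242 239]
 [248 247 245 234 209 193 206 230 242 241 231]
 [247 247 240 211 158 150 188 229 242 238 220]
 [248 247 239 212 168 166 204 234 242 235 219]
 [248 246 241 226 213 215 228 239 243 241 235]
 [247 246 240 229 228 231 233 237 241 243 244]
 [247 246 238 225 227 233 233 231 235 241 242]]
[[232 223 205 189 183 189 197 199 205 203 212]
 [231 231 225 209 173 159 189 213 218 216 222]
 [217 227 227 211 166 153 201 228 231 230 230]
 [179 204 212 186 139 153 205 227 230 230 230]
 [154 167 177 153 114 144 190 209 211 220 232]
 [190 164 160 144 116 133 162 177 190 220 239]
 [234 222 213 191 161 157 175 200 222 237 245]]
bar left [0.5034 0.0721] [0.5189 0.0484]
bar right [ 0.4907 -0.1456] [ 0.5187 -0.1513]
barT [0.5045 0.0771] [0.5106 0.0451] [ 0.5206 -0.1395] [ 0.4911 -0.1416]
```

Right stopper bar ≈ jar x, left likewise; middle jar is open. Estimated: reader yaw −1.5°, jars at (.512,.063), (.509,−.041), (.507,−.145), marks at 100°, 76°, 172°; button (.576,−.175). Going to the left jar.

play_rows --steps '[[[-0.0323,-0.025,0,0],[-0.0323,-0.025,0,0],[-0.0323,-0.025,0,0],[-0.0323,-0.025,0,0],[-0.0323,-0.025,0,0]]]' --gripper 0.0854

```text
time: 0.72
ee_pos: [0.2524, 0.377, 0.2313]
tcp_rot: [180.0, 0.0, 167.2]
wrist_force: [1.0, 1.3, 0.4]
opening: 0.0851
grasp_force: 0.0
```

play_rows --steps '[[[-0.0323,-0.025,0,0],[-0.0323,-0.025,0,0],[-0.0323,-0.025,0,0],[-0.0323,-0.025,0,0],[-0.0323,-0.025,0,0]]]'

```text
time: 1.13
ee_pos: [0.3823, 0.219, 0.2316]
tcp_rot: [180.0, 0.0, 167.2]
wrist_force: [-0.2, 2.0, 0.4]
opening: 0.0855
grasp_force: 0.0
```

play_rows --steps '[[[-0.0323,-0.025,0,0],[-0.0323,-0.025,0,0],[-0.0323,-0.025,0,0],[-0.0323,-0.025,0,0],[-0.0323,-0.025,0,0]]]'

```text
time: 1.55
ee_pos: [0.5122, 0.0611, 0.2314]
tcp_rot: [180.0, 0.0, 167.2]
wrist_force: [1.6, 1.1, 0.3]
opening: 0.0852
grasp_force: 0.0
```

play_rows --steps '[[[0,0,0,0.1117],[0,0,0,0.1117],[0,0,0,0.1117],[0,0,0,0.1117],[0,0,0,0.1117]]]'

```text
time: 1.97
ee_pos: [0.5113, 0.0629, 0.2311]
tcp_rot: [-180.0, -0.0, 134.8]
wrist_force: [0.6, -1.0, -0.1]
opening: 0.0853
grasp_force: 0.0
```

play_rows --steps '[[[0,0,0,0.1117],[0,0,0,0.1117],[0,0,0,0.1117],[0,0,0,0.1117],[0,0,0,0.1117]]]'

```text
time: 2.38
ee_pos: [0.5112, 0.0631, 0.2313]
tcp_rot: [-180.0, -0.0, 102.9]
wrist_force: [-0.6, -0.4, -0.3]
opening: 0.0852
grasp_force: 0.0
```

play_rows --steps '[[[0,0,0.041,0],[0,0,0.041,0],[0,0,0.0415,0],[0,0,0,0],[0,0,0,0]]]'

```text
time: 2.8
ee_pos: [0.5098, 0.0629, 0.1068]
tcp_rot: [-179.8, -0.0, 103.2]
wrist_force: [-0.1, -0.7, 0.3]
opening: 0.0856
grasp_force: 0.0
```

play_rows --steps '[[[0,0,0,0],[0,0,0,0],[0,0,0,0],[0,0,0,0],[0,0,0,0]]]' --gripper 0.03 --squeeze 20

```text
time: 3.22
ee_pos: [0.5119, 0.0632, 0.1091]
tcp_rot: [179.9, 0.0, 103.2]
wrist_force: [0.8, 0.4, 0.6]
opening: 0.0299
grasp_force: 0.0
```

```bash
python3 - <<'E'
from h import *
s=cam("scene"); crop(s,222,150,150,112,5.3,"s2.png"); print(bot.get_obs()["opening"])
E
```

```text
0.030266288243183788
```

View pics/s2.png

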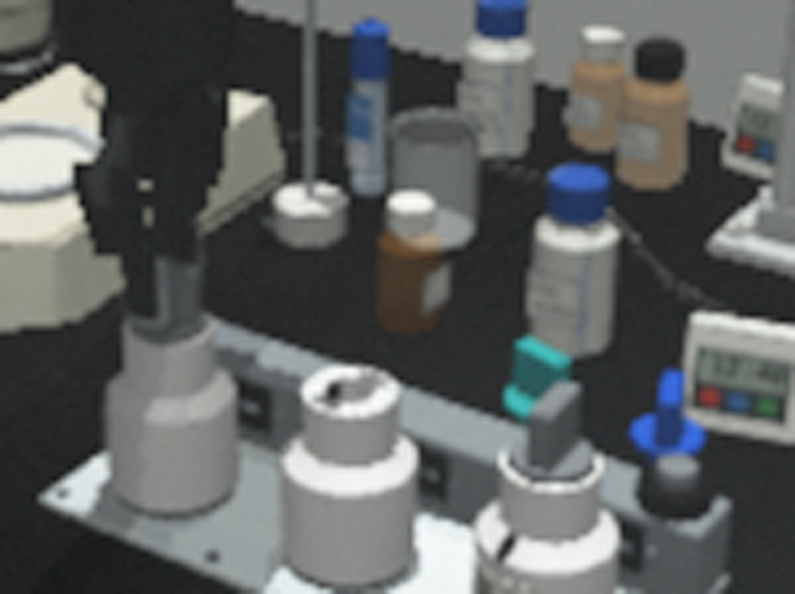

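The fingers straddle the left stopper's bar (crop 180,285). Closing gently.

play_rows --steps '[[[0,0,0,0],[0,0,0,0],[0,0,0,0],[0,0,0,0],[0,0,0,0]]]' --gripper 0 --squeeze 20

```text
time: 3.68
ee_pos: [0.5115, 0.0631, 0.1081]
tcp_rot: [180.0, 0.0, 103.2]
wrist_force: [1.0, 0.4, 2.7]
opening: 0.0117
grasp_force: 25.4
```

play_rows --steps '[[[0,0,0,0.03],[0,0,0,0.03],[0,0,0,0.03],[0,0,0,0],[0,0,0,0]]]' --squeeze 40

```text
time: 4.1
ee_pos: [0.5116, 0.0631, 0.1081]
tcp_rot: [179.9, 0.0, 98.1]
wrist_force: [2.1, -0.6, 4.2]
opening: 0.0109
grasp_force: 43.4
```

play_rows --steps '[[[0,0,0,0.1],[0,0,0,0.1],[0,0,0,0.1],[0,0,0,0.1],[0,0,0,0.1]]]'

```text
time: 4.52
ee_pos: [0.5121, 0.063, 0.1081]
tcp_rot: [179.9, -0.0, 69.2]
wrist_force: [5.6, -0.4, 2.8]
opening: 0.0112
grasp_force: 43.3
```

play_rows --steps '[[[0,0,0,0.1],[0,0,0,0.1],[0,0,0,0.1],[0,0,0,0.1],[0,0,0,0.1]]]'

```text
time: 4.93
ee_pos: [0.5125, 0.0627, 0.1082]
tcp_rot: [179.9, -0.1, 40.5]
wrist_force: [8.1, -3.6, 1.5]
opening: 0.0111
grasp_force: 43.2
```

play_rows --steps '[[[0,0,0,0.1],[0,0,0,0.1],[0,0,0,0.1],[0,0,0,0.1],[0,0,0,0.1]]]'

```text
time: 5.35
ee_pos: [0.5128, 0.0622, 0.1084]
tcp_rot: [179.8, -0.2, 11.8]
wrist_force: [7.3, -5.4, 2.6]
opening: 0.0112
grasp_force: 43.3
```

```bash
python3 - <<'E'
from h import *
o=bot.get_obs();print(o["torque"],o["tcp_rot"],o["wrist_force"],o["opening"])
t=cam("top"); g=cv2.cvtColor(t["img"],cv2.COLOR_BGR2GRAY); print(g[234:241,261:272]); s=cam("scene")
a=cv2.resize(t["img"][205:255,250:320],None,fx=6,fy=6,interpolation=cv2.INTER_CUBIC);b=cv2.resize(s["img"][190:240,230:290],None,fx=6,fy=6,interpolation=cv2.INTER_CUBIC)
cv2.imwrite("pics/c3.png",np.hstack([a,b]))
E
```

```text
[-1.29803909 -1.77056965  0.19423514] [ 1.79847376e+02 -1.72612798e-01  1.18235811e+01] [ 7.34923372 -5.43383502  2.6139872 ] 0.011164347172306611
[[235 236 238 239 240 241 241 241 241 241 240]
 [234 236 237 239 239 241 241 241 242 241 240]
 [235 236 237 238 239 241 241 241 242 241 241]
 [234 236 237 238 239 240 241 242 241 241 240]
 [234 236 237 238 239 241 241 242 241 242 241]
 [235 236 237 238 239 240 241 241 242 241 241]
 [234 236 237 238 240 240 241 241 242 242 241]]
```

View pics/c3.png

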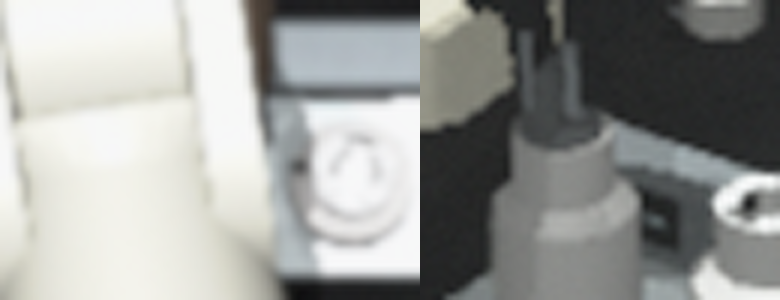

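play_rows --steps '[[[0.0008,0.001,0,0.03],[0,0,0,0],[0,0,-0.001,0],[0,0,-0.001,0],[0,0,-0.001,0]]]'

```text
time: 5.87
ee_pos: [0.5126, 0.0621, 0.1099]
tcp_rot: [180.0, 0.0, 10.4]
wrist_force: [7.1, -1.9, -6.0]
opening: 0.0113
grasp_force: 42.1
```

play_rows --steps '[[[0,0,-0.001,0],[0,0,-0.001,0],[0,0,-0.001,0],[0,0,-0.001,0],[0,0,-0.001,0]]]'

```text
time: 6.28
ee_pos: [0.5118, 0.0621, 0.1152]
tcp_rot: [180.0, 0.1, 10.4]
wrist_force: [2.9, -2.2, -2.2]
opening: 0.0112
grasp_force: 42.6
```

play_rows --steps '[[[0,0,-0.0015,0],[0,0,-0.0015,0],[0,0,-0.0015,0],[0,0,-0.0015,0],[0,0,-0.0015,0]]]'

```text
time: 6.7
ee_pos: [0.512, 0.0624, 0.1235]
tcp_rot: [-180.0, 0.0, 10.4]
wrist_force: [0.2, -1.0, -0.5]
opening: 0.0111
grasp_force: 42.9
```

play_rows --steps '[[[0,0,-0.002,0],[0,0,-0.002,0],[0,0,-0.002,0],[0,0,-0.003,0],[0,0,-0.003,0]]]'

```text
time: 7.12
ee_pos: [0.5122, 0.0623, 0.1356]
tcp_rot: [-180.0, -0.0, 10.4]
wrist_force: [0.7, 0.2, -0.6]
opening: 0.0111
grasp_force: 42.9
```

play_rows --steps '[[[0,0,-0.02,0],[0,0,-0.02,0],[0,0,-0.02,0],[0,0,-0.02,0],[0,0,-0.02,0]]]'

```text
time: 7.53
ee_pos: [0.5121, 0.0623, 0.2365]
tcp_rot: [180.0, -0.0, 10.4]
wrist_force: [-0.3, 1.0, -0.6]
opening: 0.0113
grasp_force: 42.9
```

```bash
python3 - <<'E'
from h import *
t=cam("top"); s=cam("scene")
a=cv2.resize(t["img"][200:290,150:290],None,fx=4,fy=4,interpolation=cv2.INTER_CUBIC);b=cv2.resize(s["img"][140:290,110:300],None,fx=4,fy=4,interpolation=cv2.INTER_CUBIC)[:, :760]
cv2.imwrite("pics/c4.png",b);
# tray: bright region in top
hsv=cv2.cvtColor(t["img"],cv2.COLOR_BGR2HSV); m=((hsv[...,2]>110)).astype(np.uint8); m[:, :150]=0;m[:,240:]=0;m[:225]=0;m[292:]=0
n,l,st,ce=cv2.connectedComponentsWithStats(m)
for i in range(1,n):
    if st[i,4]>500:
        c=cv2.findContours((l==i).astype(np.uint8),0,2)[0][0]; r=cv2.minAreaRect(c); print(r,px2w(t,*r[0],.018)); print([px2w(t,*p,.018)[:2].round(3) for p in cv2.boxPoints(r)])
E
```

```text
((192.61976623535156, 261.3570861816406), (40.95851516723633, 63.40073776245117), 84.95755004882812) [0.43824269 0.33346064 0.018     ]
[array([0.498, 0.443]), array([0.511, 0.237]), array([0.379, 0.226]), array([0.367, 0.428])]
```

View pics/c4.png

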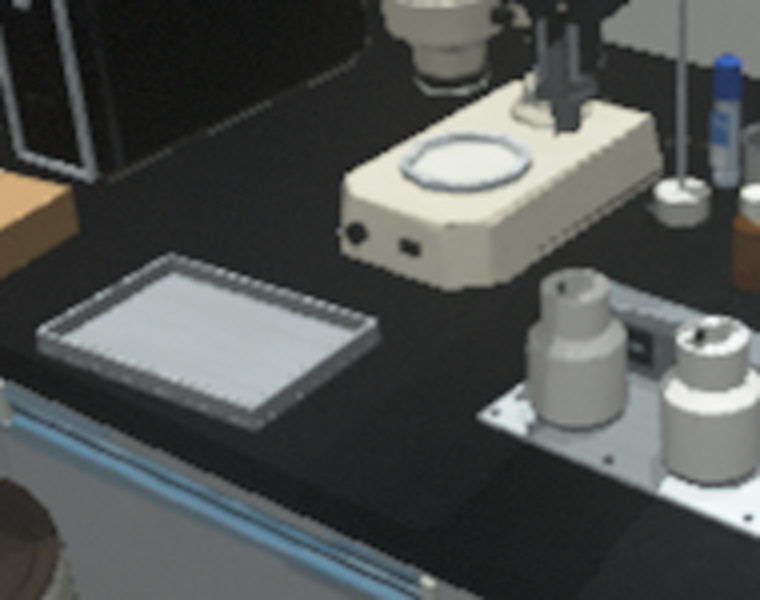

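The stopper is held upright (crop 568,90), the jar is open and the tray is in place. Carrying it across.

play_rows --steps '[[[-0.0028,-0.0329,0,0],[-0.0028,-0.0329,0,0],[-0.0028,-0.0329,0,0],[-0.0028,-0.0329,0,0],[-0.0028,-0.0329,0,0]]]'

```text
time: 8.05
ee_pos: [0.4798, 0.154, 0.2376]
tcp_rot: [-177.0, 0.1, 16.1]
wrist_force: [0.8, -0.6, 0.4]
opening: 0.0111
grasp_force: 42.9
```

play_rows --steps '[[[-0.0028,-0.0329,0,0],[-0.0028,-0.0329,0,0],[-0.0028,-0.0329,0,0],[-0.0028,-0.0329,0,0],[-0.0028,-0.0329,0,0]]]'

```text
time: 8.47
ee_pos: [0.443, 0.2244, 0.2512]
tcp_rot: [-173.3, 0.1, 23.1]
wrist_force: [-0.6, 0.5, -1.0]
opening: 0.0114
grasp_force: 42.8
```

play_rows --steps '[[[0,0,0.03,0],[0,0,0.04,0],[0,0,0.04,0],[0,0,0.04,0],[0,0,0.02,0]]]'

```text
time: 8.88
ee_pos: [0.4375, 0.2318, 0.0776]
tcp_rot: [-172.9, 0.3, 23.9]
wrist_force: [0.2, -0.6, -0.4]
opening: 0.0113
grasp_force: 42.9
```

```bash
python3 - <<'E'
from h import *
s=cam("scene"); o=bot.get_obs(); print(o["opening"],o["grasp_force"],o["wrist_force"])
b=cv2.resize(s["img"][140:260,90:250],None,fx=4.5,fy=4.5,interpolation=cv2.INTER_CUBIC)
cv2.imwrite("pics/c5.png",b)
for p in [(.425,.38,.004),(.438,.333,.004)]: print((w2px(s,p)-[90,140])*4.5)
E
```

```text
0.011298879699647602 42.8629732131958 [-0.32247742 -0.30117086 -4.00049086]
[256.96451101 370.43876009]
[324.24494015 382.62540632]
```

View pics/c5.png

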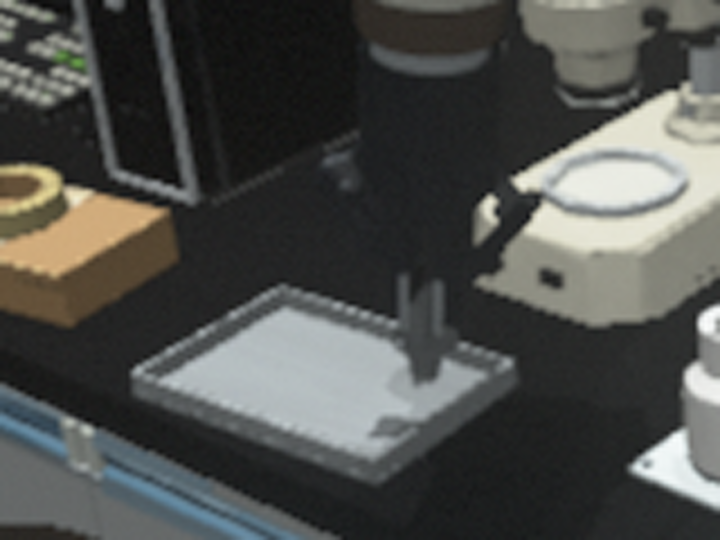

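```bash
python3 - <<'E'
from h import *
o=bot.get_obs(); print(o["q"].round(1),o["ee_pos"],o["tcp_rot"],o["joint_efforts"].round(1),o["torque"],o["wrist_force"])
E
```

```text
[ 23.8  -2.4 -14.9  78.    7.1 179.9] [0.43647873 0.23137276 0.07528943] [-172.86094429    0.54443018   23.87345531] [ -0.4 -55.8  59.1  -0.1   0.5  -0. ] [-0.15686613 -0.01107116 -0.04248617] [-0.32247742 -0.30117086 -4.00049086]
```

q6 is at its limit (yaw = q1+180−q6). Lifting and turning back.

play_rows --steps '[[[0,0,-0.02,-0.1],[0,0,-0.02,-0.1],[0,0,-0.02,-0.1],[0,0,-0.01,-0.1],[0,0,0,-0.1]]]'

```text
time: 9.35
ee_pos: [0.4446, 0.2248, 0.1559]
tcp_rot: [-173.9, -3.6, 52.6]
wrist_force: [0.4, 0.2, -1.1]
opening: 0.011
grasp_force: 42.9
```

play_rows --steps '[[[0,0,0,-0.1],[0,0,0,-0.1],[0,0,0,-0.1],[0,0,0,-0.1],[0,0,0,-0.1]]]'

```text
time: 9.77
ee_pos: [0.4435, 0.2245, 0.1531]
tcp_rot: [-176.2, -6.0, 81.2]
wrist_force: [0.0, -0.3, -1.1]
opening: 0.0107
grasp_force: 42.9
```

```bash
cat >> h.py <<'E'
def delta(p,n=1):
    o=bot.get_obs(); M=R.from_euler("xyz",o["tcp_rot"],degrees=True).as_matrix()
    print("at",o["ee_pos"].round(4),o["tcp_rot"].round(2),"q",o["q"].round(1),"zaxis",M[:,2].round(3)); d=M.T@(np.array(p)-o["ee_pos"]); print("delta",d.round(4),"per row",(d/n).round(4)); return d
E
python3 - <<'E'
from h import *
delta((.425,.375,.15),5); 
M=R.from_euler("xyz",bot.get_obs()["tcp_rot"],degrees=True).as_matrix(); print(M.T@[0,0,-.108])
E
```

```text
at [0.4435 0.2245 0.1531] [-176.17   -6.02   81.2 ] q [ 22.8  -3.2  -7.1  86.2   7.1 121.4] zaxis [-0.05   0.114 -0.992]
delta [ 0.1448 -0.0399  0.0211] per row [ 0.029  -0.008   0.0042]
[-0.0113278   0.00716941  0.10716474]
```

play_rows --steps '[[[0.029,-0.008,0.0042,0],[0.029,-0.008,0.0042,0],[0.029,-0.008,0.0042,0],[0.029,-0.008,0.0042,0],[0.029,-0.008,0.0042,0]]]'

```text
time: 10.18
ee_pos: [0.4253, 0.3768, 0.1501]
tcp_rot: [-176.1, -6.0, 80.9]
wrist_force: [0.5, 0.1, -0.4]
opening: 0.0109
grasp_force: 42.9
```

```bash
python3 - <<'E'
from h import *
delta((.425,.375,.045),5); s=cam("scene")
b=cv2.resize(s["img"][140:260,90:250],None,fx=4.5,fy=4.5,interpolation=cv2.INTER_CUBIC)
cv2.imwrite("pics/c6.png",b)
E
```

```text
at [0.4253 0.3768 0.1501] [-176.13   -6.02   80.91] q [ 38.1   4.6   0.5  84.1   6.9 137.1] zaxis [-0.05   0.114 -0.992]
delta [-0.0128  0.007   0.1041] per row [-0.0026  0.0014  0.0208]
```

View pics/c6.png

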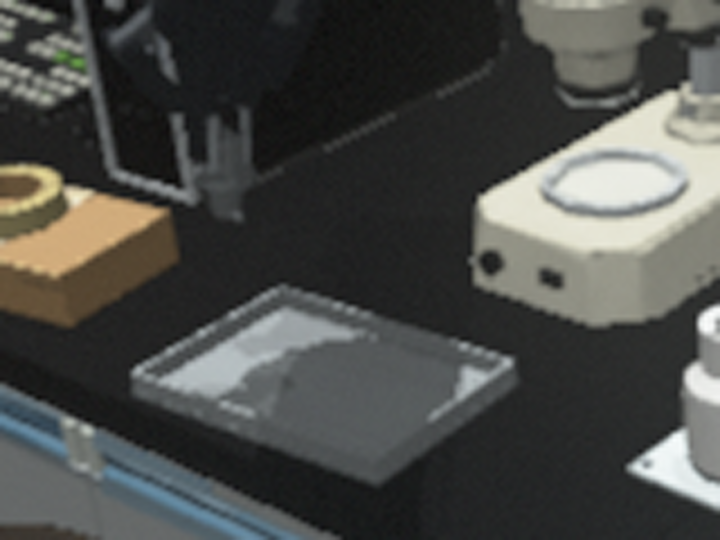

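Stopper still held (crop 225,165), with the tray below it. Lower, release, rise.

play_rows --steps '[[[-0.0026,0.0014,0.0205,0],[-0.0026,0.0014,0.0205,0],[-0.0026,0.0014,0.0205,0],[-0.0026,0.0014,0.0205,0],[-0.0026,0.0014,0.0205,0]]]'

```text
time: 10.65
ee_pos: [0.4254, 0.3732, 0.0454]
tcp_rot: [-176.1, -6.0, 80.9]
wrist_force: [-0.2, 0.6, 0.2]
opening: 0.0111
grasp_force: 42.9
```

play_rows --steps '[[[-0.0002,0.0001,0.002,0],[-0.0002,0.0001,0.002,0],[0,0,0,0],[0,0,0,0],[0,0,0,0]]]'

```text
time: 11.07
ee_pos: [0.426, 0.3731, 0.0425]
tcp_rot: [-176.2, -6.0, 80.9]
wrist_force: [0.3, 0.2, -0.0]
opening: 0.0113
grasp_force: 42.9
```

play_rows --steps '[[[0,0,0,0],[0,0,0,0],[0,0,0,0],[0,0,0,0],[0,0,0,0]]]' --gripper 0.05

```text
time: 11.48
ee_pos: [0.4254, 0.3725, 0.0409]
tcp_rot: [-176.1, -5.9, 80.9]
wrist_force: [0.3, -0.3, -0.7]
opening: 0.05
grasp_force: 0.0
```

play_rows --steps '[[[0.0026,-0.0014,-0.02,0],[0.0026,-0.0014,-0.03,0],[0.003,-0.002,-0.04,0],[0.003,-0.002,-0.04,0],[0,0,0,0]]]'

```text
time: 11.9
ee_pos: [0.429, 0.3712, 0.18]
tcp_rot: [-176.5, -6.4, 80.9]
wrist_force: [1.1, 0.5, 1.4]
opening: 0.0502
grasp_force: 0.0
```

```bash
python3 - <<'E'
from h import *
delta((.46,.19,.2),5); s=cam("scene")
b=cv2.resize(s["img"][160:260,110:220],None,fx=4.5,fy=4.5,interpolation=cv2.INTER_CUBIC)
cv2.imwrite("pics/c7.png",b)
E
```

```text
at [0.429  0.3712 0.18  ] [-176.5    -6.39   80.9 ] q [ 37.4   4.1   3.2  86.9   6.9 136.4] zaxis [-0.043  0.119 -0.992]
delta [-0.1708  0.0567 -0.0428] per row [-0.0342  0.0113 -0.0086]
```

View pics/c7.png

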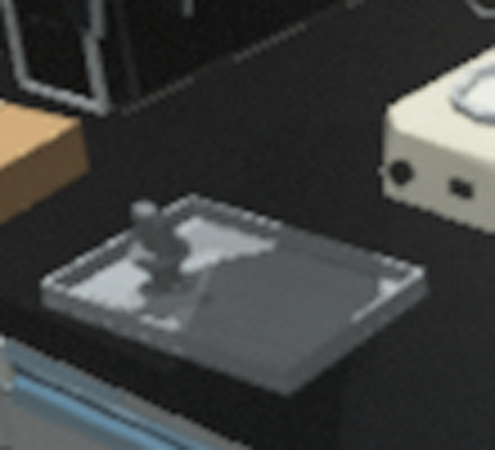

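The stopper lies in the tray (crop 160,250). Now undo the 7° tilt using the opposite q6 limit.

play_rows --steps '[[[-0.0342,0.0113,-0.0086,0],[-0.0342,0.0113,-0.0086,0],[-0.0342,0.0113,-0.0086,0],[-0.0342,0.0113,-0.0086,0],[-0.0342,0.0113,-0.0086,0]]]'

```text
time: 12.37
ee_pos: [0.4575, 0.1869, 0.1918]
tcp_rot: [-176.0, -5.9, 80.9]
wrist_force: [0.5, 0.3, -0.4]
opening: 0.05
grasp_force: 0.0
```

play_rows --steps '[[[0,0,0,-0.125],[0,0,0,-0.125],[0,0,0,-0.125],[0,0,0,-0.125],[0,0,0,-0.125]]]'

```text
time: 12.78
ee_pos: [0.4577, 0.1882, 0.1916]
tcp_rot: [179.7, -7.1, 117.2]
wrist_force: [-0.2, -0.9, -0.6]
opening: 0.0501
grasp_force: 0.0
```

play_rows --steps '[[[0,0,0,-0.125],[0,0,0,-0.125],[0,0,0,-0.125],[0,0,0,-0.125],[0,0,0,-0.125]]]'

```text
time: 13.2
ee_pos: [0.4576, 0.1884, 0.1915]
tcp_rot: [175.6, -5.6, 153.3]
wrist_force: [1.4, 1.0, -0.3]
opening: 0.0501
grasp_force: 0.0
```

play_rows --steps '[[[0,0,0,-0.125],[0,0,0,-0.125],[0,0,0,-0.125],[0,0,0,-0.125],[0,0,0,-0.125]]]'

```text
time: 13.62
ee_pos: [0.4576, 0.1884, 0.1915]
tcp_rot: [173.2, -2.0, -171.0]
wrist_force: [-0.4, -0.2, 0.3]
opening: 0.0501
grasp_force: 0.0
```

play_rows --steps '[[[0,0,0,-0.125],[0,0,0,-0.125],[0,0,0,-0.125],[0,0,0,-0.125],[0,0,0,-0.125]]]'

```text
time: 14.03
ee_pos: [0.4576, 0.1884, 0.1915]
tcp_rot: [173.3, 2.4, -135.5]
wrist_force: [-0.4, 0.5, -0.2]
opening: 0.0501
grasp_force: 0.0
```

play_rows --steps '[[[0,0,0,-0.125],[0,0,0,-0.125],[0,0,0,-0.125],[0,0,0,-0.125],[0,0,0,-0.125]]]'

```text
time: 14.45
ee_pos: [0.4576, 0.1884, 0.1915]
tcp_rot: [175.9, 5.9, -99.7]
wrist_force: [0.7, -0.1, -0.6]
opening: 0.0504
grasp_force: 0.0
```

play_rows --steps '[[[0,0,0,-0.125],[0,0,0,-0.125],[0,0,0,-0.125],[0,0,0,-0.125],[0,0,0,-0.125]]]'

```text
time: 14.87
ee_pos: [0.4576, 0.1884, 0.1915]
tcp_rot: [-179.8, 7.1, -63.7]
wrist_force: [-0.3, -0.0, -1.0]
opening: 0.0501
grasp_force: 0.0
```

play_rows --steps '[[[0,0,0,-0.125],[0,0,0,-0.125],[0,0,0,-0.125],[0,0,0,-0.125],[0,0,0,-0.125]]]'

```text
time: 15.28
ee_pos: [0.4576, 0.1884, 0.1915]
tcp_rot: [-175.7, 5.7, -27.7]
wrist_force: [0.1, -0.7, -0.3]
opening: 0.05
grasp_force: 0.0
```

```bash
python3 - <<'E'
from h import *
delta((.46,.19,.2),5)
E
```

```text
at [0.4576 0.1884 0.1915] [-175.7     5.67  -27.7 ] q [  18.3   -2.6   -2.2   91.1    7.1 -133.8] zaxis [-0.052  0.112 -0.992]
delta [ 0.0005 -0.0032 -0.0084] per row [ 0.0001 -0.0006 -0.0017]
```

play_rows --steps '[[[0,0,0,-0.125],[0,0,0,-0.125],[0,0,0,-0.125],[0,0,0,-0.125],[0,0,0,-0.125]]]'

```text
time: 15.7
ee_pos: [0.4576, 0.1884, 0.1915]
tcp_rot: [-173.2, 2.1, 8.0]
wrist_force: [-0.0, -0.3, 0.1]
opening: 0.0499
grasp_force: 0.0
```

play_rows --steps '[[[0,0,0,-0.09],[0,0,0,-0.09],[0,0,0,-0.03],[0,0,0,-0.03],[0,0,0,-0.03]]]'

```text
time: 16.12
ee_pos: [0.4501, 0.2095, 0.192]
tcp_rot: [-173.9, 0.2, 21.4]
wrist_force: [0.2, 0.7, -0.3]
opening: 0.0498
grasp_force: 0.0
```

```bash
python3 - <<'E'
from h import *
delta((.46,.19,.2),5)
E
```

```text
at [0.4501 0.2095 0.192 ] [-173.86    0.22   21.37] q [  21.4   -2.9   -2.5   90.7    6.1 -179.9] zaxis [-0.042  0.098 -0.994]
delta [ 0.0021  0.0208 -0.0102] per row [ 0.0004  0.0042 -0.002 ]
```

play_rows --steps '[[[0,0.025,0,0],[0,0.025,0,0],[0,0.025,0,0],[0,0.025,0,0],[0,0.025,0,0]]]'

```text
time: 16.53
ee_pos: [0.4714, 0.152, 0.1812]
tcp_rot: [-176.7, 0.2, 15.9]
wrist_force: [-0.0, 0.6, -0.1]
opening: 0.0497
grasp_force: 0.0
```

```bash
python3 - <<'E'
from h import *
delta((.46,.19,.2),5)
E
```

```text
at [0.4714 0.152  0.1812] [-176.72    0.23   15.92] q [  16.    -3.1   -3.7   89.6    3.3 -179.9] zaxis [-0.02   0.054 -0.998]
delta [-0.0007 -0.0407 -0.0165] per row [-0.0001 -0.0081 -0.0033]
```

play_rows --steps '[[[0,0.03,0,0],[0,0.03,0,0],[0,0.03,0,0],[0,0.03,0,0],[0,0.03,0,0]]]'

```text
time: 16.95
ee_pos: [0.4897, 0.0828, 0.1762]
tcp_rot: [179.9, 0.3, 9.6]
wrist_force: [-0.8, -0.2, 0.4]
opening: 0.0496
grasp_force: 0.0
```

```bash
python3 - <<'E'
from h import *
delta((.507,-.145,.2),10)
E
```

```text
at [0.4897 0.0828 0.1762] [179.88   0.26   9.61] q [ 9.700e+00 -2.800e+00 -4.000e+00  8.910e+01 -1.000e-01 -1.799e+02] zaxis [-0.004 -0.003 -1.   ]
delta [-0.0211  0.2275 -0.0232] per row [-0.0021  0.0228 -0.0023]
```

Tilt is back to 0.3°. Turn away from the limit to yaw 174.

play_rows --steps '[[[0,0,-0.01,0.114],[0,0,-0.01,0.114],[0,0,0,0.114],[0,0,0,0.114],[0,0,0,0.114]]]'

```text
time: 17.37
ee_pos: [0.4898, 0.0836, 0.1965]
tcp_rot: [179.8, 0.1, -23.3]
wrist_force: [-0.5, 0.1, 0.7]
opening: 0.0503
grasp_force: 0.0
```

play_rows --steps '[[[0,0,0,0.114],[0,0,0,0.114],[0,0,0,0.114],[0,0,0,0.114],[0,0,0,0.114]]]'

```text
time: 17.78
ee_pos: [0.4897, 0.0836, 0.1963]
tcp_rot: [179.7, 0.0, -56.0]
wrist_force: [-0.0, -0.8, 0.4]
opening: 0.0505
grasp_force: 0.0
```

play_rows --steps '[[[0,0,0,0.114],[0,0,0,0.114],[0,0,0,0.114],[0,0,0,0.114],[0,0,0,0.114]]]'

```text
time: 18.2
ee_pos: [0.4897, 0.0837, 0.1964]
tcp_rot: [179.8, -0.1, -88.6]
wrist_force: [0.2, -0.0, 0.3]
opening: 0.05
grasp_force: 0.0
```

play_rows --steps '[[[0,0,0,0.114],[0,0,0,0.114],[0,0,0,0.114],[0,0,0,0.114],[0,0,0,0.114]]]'

```text
time: 18.62
ee_pos: [0.4897, 0.0836, 0.1963]
tcp_rot: [179.9, -0.2, -121.3]
wrist_force: [-0.1, 0.3, 1.0]
opening: 0.0501
grasp_force: 0.0
```

play_rows --steps '[[[0,0,0,0.114],[0,0,0,0.114],[0,0,0,0.114],[0,0,0,0.114],[0,0,0,0.114]]]'

```text
time: 19.03
ee_pos: [0.4897, 0.0836, 0.1963]
tcp_rot: [-180.0, -0.3, -153.9]
wrist_force: [-0.5, -0.2, 0.5]
opening: 0.0501
grasp_force: 0.0
```

play_rows --steps '[[[0,0,0,0.114],[0,0,0,0.114],[0,0,0,0.114],[0,0,0,0.114],[0,0,0,0.114]]]'

```text
time: 19.45
ee_pos: [0.4897, 0.0836, 0.1963]
tcp_rot: [-179.8, -0.2, 173.4]
wrist_force: [-0.5, 0.4, 0.0]
opening: 0.0499
grasp_force: 0.0
```

```bash
python3 - <<'E'
from h import *
delta((.507,-.145,.2),10)
E
```

```text
at [0.4897 0.0836 0.1963] [-179.85   -0.22  173.41] q [ 9.7 -2.6 -1.6 91.3 -0.1 16.3] zaxis [-0.004 -0.002 -1.   ]
delta [-0.0435 -0.2251 -0.0033] per row [-0.0043 -0.0225 -0.0003]
```

play_rows --steps '[[[-0.0043,-0.0225,0,0],[-0.0043,-0.0225,0,0],[-0.0043,-0.0225,0,0],[-0.0043,-0.0225,0,0],[-0.0043,-0.0225,0,0]]]'

```text
time: 19.87
ee_pos: [0.4987, -0.0316, 0.1966]
tcp_rot: [-179.8, -0.2, 173.7]
wrist_force: [0.9, 0.9, -0.4]
opening: 0.0498
grasp_force: 0.0
```

play_rows --steps '[[[-0.0043,-0.0225,0,0],[-0.0043,-0.0225,0,0],[-0.0043,-0.0225,0,0],[-0.0043,-0.0225,0,0],[-0.0043,-0.0225,0,0]]]'

```text
time: 20.28
ee_pos: [0.5077, -0.1459, 0.1967]
tcp_rot: [-179.8, -0.2, 173.7]
wrist_force: [0.3, 0.3, 0.1]
opening: 0.0499
grasp_force: 0.0
```

play_rows --steps '[[[0,0,0.02,0],[0,0,0.02,0],[0,0,0.02,0],[0,0,0,0],[0,0,0,0]]]'

```text
time: 20.7
ee_pos: [0.507, -0.1444, 0.1362]
tcp_rot: [-179.9, -0.3, 173.8]
wrist_force: [0.4, -0.3, 0.8]
opening: 0.05
grasp_force: 0.0
```

```bash
python3 - <<'E'
from h import *
delta((.507,-.145,.108),5); s=cam("scene"); crop(s,262,150,130,112,5.3,"s8.png")
E
```

```text
at [ 0.507  -0.1444  0.1362] [-179.88   -0.34  173.75] q [-15.8   1.3  -4.3  84.7  -0.2  -9.6] zaxis [-0.006 -0.001 -1.   ]
delta [-0.0002 -0.0005  0.0282] per row [-0.     -0.0001  0.0056]
```

View pics/s8.png

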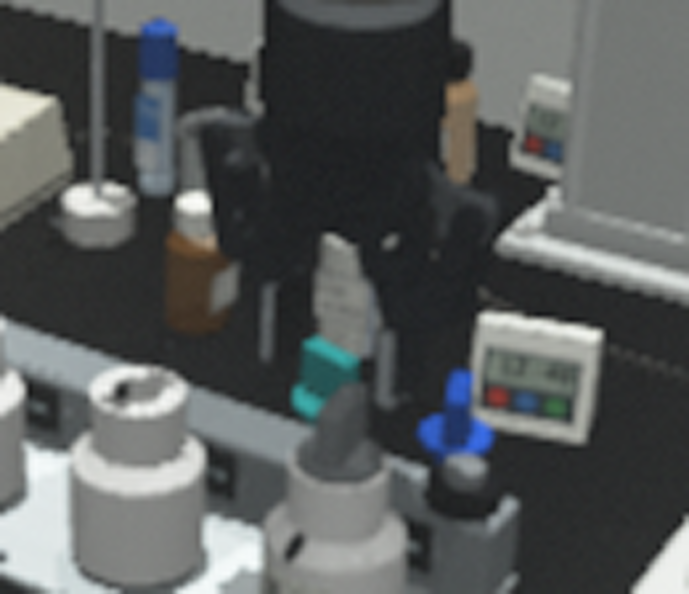

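The fingers (265,330 and 385,350) straddle the right stopper's bar (340,420). Descend and grip.

play_rows --steps '[[[0,0,0.0095,0],[0,0,0.0095,0],[0,0,0.0095,0],[0,0,0,0],[0,0,0,0]]]'

```text
time: 21.17
ee_pos: [0.5072, -0.1438, 0.1073]
tcp_rot: [-179.9, -0.3, 173.8]
wrist_force: [0.7, 0.1, 0.3]
opening: 0.0498
grasp_force: 0.0
```

play_rows --steps '[[[0,0,0,0],[0,0,0,0],[0,0,0,0],[0,0,0,0],[0,0,0,0]]]' --gripper 0 --squeeze 20

```text
time: 21.58
ee_pos: [0.5075, -0.1457, 0.1089]
tcp_rot: [-179.7, -0.2, 173.7]
wrist_force: [-2.7, -8.7, 3.2]
opening: 0.0116
grasp_force: 19.4
```

play_rows --steps '[[[0,0,0,0],[0,0,0,0],[0,0,0,0],[0,0,0,0],[0,0,0,0]]]' --squeeze 40

```text
time: 22.0
ee_pos: [0.5075, -0.1457, 0.1089]
tcp_rot: [-179.7, -0.2, 173.7]
wrist_force: [-2.1, -9.1, 2.8]
opening: 0.0108
grasp_force: 43.2
```

play_rows --steps '[[[0,-0.0012,0,0],[0,0,0,-0.1],[0,0,0,-0.1],[0,0,0,-0.1],[0,0,0,-0.1]]]'

```text
time: 22.42
ee_pos: [0.5075, -0.1464, 0.1088]
tcp_rot: [-179.8, -0.3, -163.0]
wrist_force: [-3.7, -5.9, 3.0]
opening: 0.0111
grasp_force: 43.2
```

play_rows --steps '[[[0,0,0,-0.1],[0,0,0,-0.1],[0,0,0,-0.1],[0,0,0,-0.1],[0,0,0,-0.1]]]'

```text
time: 22.83
ee_pos: [0.5074, -0.1465, 0.1088]
tcp_rot: [-180.0, -0.3, -134.4]
wrist_force: [-2.0, -6.5, 2.6]
opening: 0.011
grasp_force: 43.1
```

play_rows --steps '[[[0,0,0,-0.1],[0,0,0,-0.1],[0,0,0,-0.1],[0,0,0,-0.1],[0,0,0,-0.1]]]'

```text
time: 23.25
ee_pos: [0.5074, -0.1466, 0.1088]
tcp_rot: [179.8, -0.3, -105.8]
wrist_force: [-2.9, -7.8, 3.3]
opening: 0.0112
grasp_force: 43.0
```

```bash
python3 - <<'E'
from h import *
delta((.507,-.145,.108),5); s=cam("scene"); crop(s,282,190,110,112,5.3,"s9.png")
c=(.507,-.146)
for a in (160,166,172,178): print(a,(w2px(s,(c[0]+.027*np.cos(np.radians(a)),c[1]+.027*np.sin(np.radians(a)),.067))-[282,190])*5.3)
E
```

```text
at [ 0.5074 -0.1466  0.1088] [ 179.85   -0.32 -105.76] q [-15.9   1.5  -7.1  81.5  -0.3 -90.2] zaxis [-0.004 -0.005 -1.   ]
delta [-0.0014  0.0008  0.0007] per row [-0.0003  0.0002  0.0001]
160 [180.08762359 327.00299641]
166 [184.6222977  329.89817125]
172 [189.64406446 332.53519188]
178 [195.09752768 334.88223839]
```

View pics/s9.png

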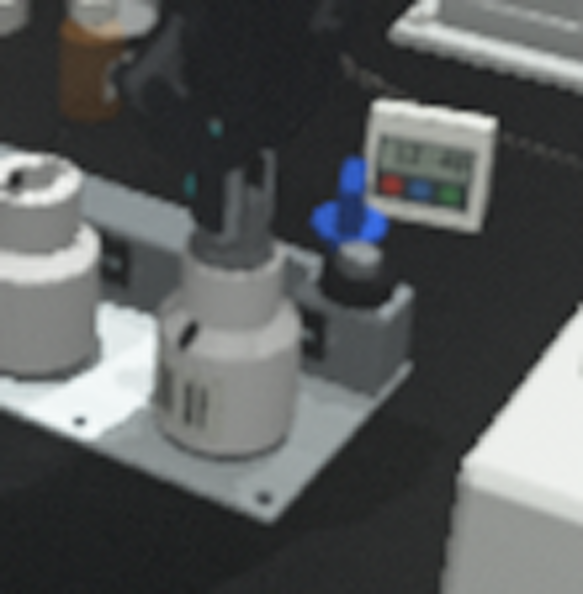

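Rib at (189,335): mark is at 172°. Finish the turn and draw.

play_rows --steps '[[[0.001,0,0,-0.065],[0,0,0,-0.065],[0,0,-0.001,0],[0,0,-0.001,0],[0,0,-0.001,0]]]'

```text
time: 23.72
ee_pos: [0.507, -0.1463, 0.1108]
tcp_rot: [179.7, -0.1, -98.7]
wrist_force: [-0.3, -3.3, -4.7]
opening: 0.0113
grasp_force: 42.0
```

play_rows --steps '[[[0,0,-0.001,0],[0,0,-0.001,0],[0,0,-0.001,0],[0,0,-0.001,0],[0,0,-0.001,0]]]'

```text
time: 24.13
ee_pos: [0.5074, -0.1459, 0.1164]
tcp_rot: [179.8, -0.1, -98.5]
wrist_force: [0.4, -0.2, -0.2]
opening: 0.0114
grasp_force: 42.5
```

play_rows --steps '[[[0,0,-0.0015,0],[0,0,-0.0015,0],[0,0,-0.0015,0],[0,0,-0.0015,0],[0,0,-0.0015,0]]]'

```text
time: 24.55
ee_pos: [0.5073, -0.1461, 0.1238]
tcp_rot: [179.8, -0.1, -98.5]
wrist_force: [-0.3, 0.2, -0.7]
opening: 0.0108
grasp_force: 42.5
```

play_rows --steps '[[[0,0,-0.002,0],[0,0,-0.002,0],[0,0,-0.002,0],[0,0,-0.003,0],[0,0,-0.003,0]]]'

```text
time: 24.97
ee_pos: [0.5073, -0.1461, 0.1358]
tcp_rot: [179.8, -0.1, -98.5]
wrist_force: [0.4, 0.5, -0.1]
opening: 0.0111
grasp_force: 42.5
```

play_rows --steps '[[[0,0,-0.015,0],[0,0,-0.02,0],[0,0,-0.02,0],[0,0,-0.02,0],[0,0,-0.02,0]]]'

```text
time: 25.38
ee_pos: [0.5076, -0.1459, 0.2318]
tcp_rot: [179.8, -0.1, -98.5]
wrist_force: [-0.5, -0.3, -0.1]
opening: 0.011
grasp_force: 42.5
```

```bash
python3 - <<'E'
from h import *
t=cam("top"); s=cam("scene")
hsv=cv2.cvtColor(t["img"],cv2.COLOR_BGR2HSV); m=((hsv[...,2]>110)).astype(np.uint8); m[:, :140]=0;m[:,250:]=0;m[225:]*=1;m[:225]=0;m[292:]=0
n,l,st,ce=cv2.connectedComponentsWithStats(m)
for i in range(1,n):
    if st[i,4]>500:
        c=cv2.findContours((l==i).astype(np.uint8),0,2)[0][0]; r=cv2.minAreaRect(c); print(r,px2w(t,*r[0],.018)); print([px2w(t,*p,.018)[:2].round(3) for p in cv2.boxPoints(r)])
delta((.43,.283,.235),15)
a=cv2.resize(t["img"][195:295,145:365],None,fx=3.5,fy=3.5,interpolation=cv2.INTER_CUBIC); cv2.imwrite("pics/t10.png",a[:, :790])
E
```

```text
((198.1106719970703, 251.2172393798828), (43.90983581542969, 63.55609130859375), 84.80557250976562) [0.47049194 0.31597506 0.018     ]
[array([0.535, 0.427]), array([0.549, 0.219]), array([0.407, 0.207]), array([0.394, 0.411])]
((194.49996948242188, 287.9999694824219), (108.99998474121094, 5.999999046325684), -0.0) [0.35331947 0.32649964 0.018     ]
[array([0.348, 0.501]), array([0.367, 0.502]), array([0.358, 0.152]), array([0.34 , 0.152])]
at [ 0.5087 -0.1463  0.2342] [-1.7994e+02 -1.7000e-01 -9.8530e+01] q [-16.    2.1   7.4  95.2  -0.2 -97.4] zaxis [ 0.001 -0.003 -1.   ]
delta [-0.4128  0.1415 -0.0022] per row [-0.0275  0.0094 -0.0001]
```

View pics/t10.png

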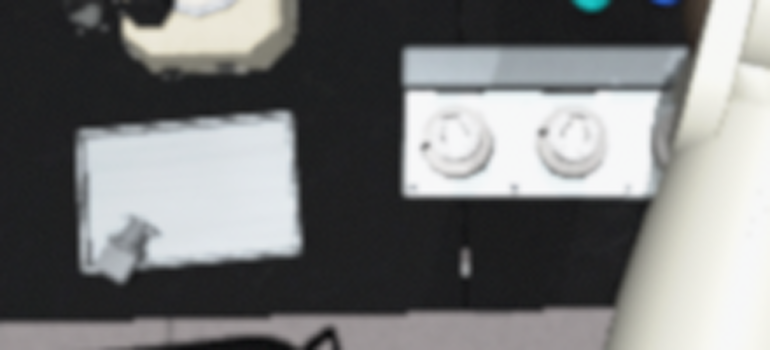

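The tray has been knocked to centre ≈ (.473,.313). Stopper 1 is still in it, in the corner (crop 130,245). I'll place the second at (.465,.27).

play_rows --steps '[[[-0.027,0.007,0,0],[-0.027,0.007,0,0],[-0.027,0.007,0,0],[-0.027,0.007,0,0],[-0.027,0.007,0,0]]]'

```text
time: 25.9
ee_pos: [0.4926, -0.0061, 0.2296]
tcp_rot: [179.7, -0.1, -98.5]
wrist_force: [0.1, 0.1, -0.7]
opening: 0.0114
grasp_force: 42.5
```

play_rows --steps '[[[-0.027,0.007,0,0],[-0.027,0.007,0,0],[-0.027,0.007,0,0],[-0.027,0.007,0,0],[-0.027,0.007,0,0]]]'

```text
time: 26.32
ee_pos: [0.478, 0.1327, 0.2296]
tcp_rot: [179.7, -0.1, -98.5]
wrist_force: [1.4, -0.5, -0.5]
opening: 0.0114
grasp_force: 42.5
```

play_rows --steps '[[[-0.027,0.007,0,0],[-0.027,0.007,0,0],[-0.027,0.007,0,0],[-0.027,0.007,0,0],[-0.027,0.007,0,0]]]'

```text
time: 26.73
ee_pos: [0.4634, 0.2714, 0.2293]
tcp_rot: [179.7, -0.2, -98.5]
wrist_force: [1.1, 0.3, -1.0]
opening: 0.0109
grasp_force: 42.5
```

play_rows --steps '[[[0,0,0.03,0],[0,0,0.04,0],[0,0,0.03,0],[0,0,0,0],[0,0,0,0]]]'

```text
time: 27.15
ee_pos: [0.4625, 0.2694, 0.1289]
tcp_rot: [179.6, -0.3, -98.5]
wrist_force: [0.3, -0.0, -0.3]
opening: 0.0114
grasp_force: 42.5
```

```bash
python3 - <<'E'
from h import *
delta((.465,.27,.04),5); s=cam("scene")
b=cv2.resize(s["img"][140:260,110:270],None,fx=4.5,fy=4.5,interpolation=cv2.INTER_CUBIC)
cv2.imwrite("pics/c11.png",b)
E
```

```text
at [0.4625 0.2694 0.1289] [179.62  -0.25 -98.53] q [ 30.2   2.6  -3.8  84.1   0.  -51.3] zaxis [-0.007 -0.003 -1.   ]
delta [-0.0014 -0.003   0.0889] per row [-0.0003 -0.0006  0.0178]
```

View pics/c11.png

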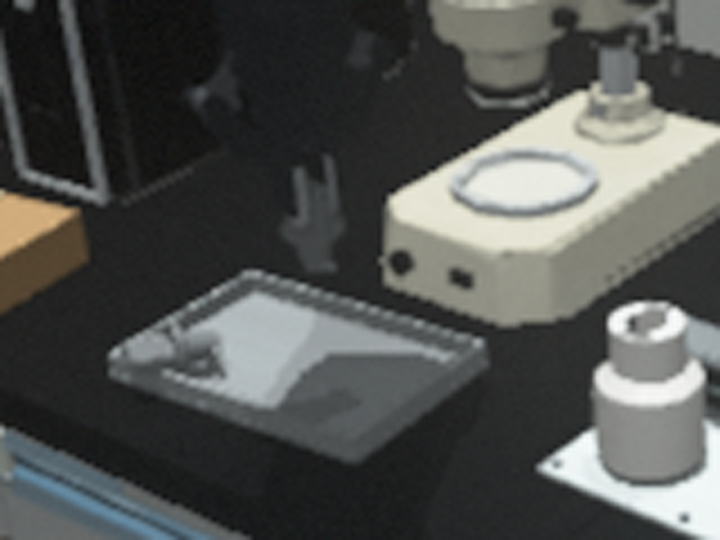

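Stopper still held (crop 315,225), over the tray's right half. Lower and release.

play_rows --steps '[[[0,0,0.025,0],[0,0,0.025,0],[0,0,0.025,0],[0,0,0.008,0],[0,0,0.003,0]]]'

```text
time: 27.62
ee_pos: [0.4635, 0.2698, 0.0447]
tcp_rot: [179.8, -0.1, -98.5]
wrist_force: [0.6, 0.9, -0.3]
opening: 0.0111
grasp_force: 42.5
```

play_rows --steps '[[[0,0,0.001,0],[0,0,0.001,0],[0,0,0,0],[0,0,0,0],[0,0,0,0]]]'

```text
time: 28.03
ee_pos: [0.4636, 0.2701, 0.043]
tcp_rot: [179.8, -0.1, -98.5]
wrist_force: [0.7, -0.1, -0.2]
opening: 0.0114
grasp_force: 42.5
```

play_rows --steps '[[[0,0,0,0],[0,0,0,0],[0,0,0,0],[0,0,0,0],[0,0,0,0]]]' --gripper 0.05

```text
time: 28.45
ee_pos: [0.4632, 0.2698, 0.0421]
tcp_rot: [179.8, -0.1, -98.5]
wrist_force: [-0.1, -0.1, -0.8]
opening: 0.05
grasp_force: 0.0
```

play_rows --steps '[[[0,0,-0.02,0],[0,0,-0.03,0],[0,0,-0.04,0],[0,0,-0.04,0],[0,0,-0.02,0]]]'

```text
time: 28.87
ee_pos: [0.4645, 0.2705, 0.197]
tcp_rot: [180.0, 0.0, -98.5]
wrist_force: [0.4, 0.5, 0.7]
opening: 0.05
grasp_force: 0.0
```

```bash
python3 - <<'E'
from h import *
delta((.5122,.0624,.19),10)
E
```

```text
at [0.4645 0.2705 0.197 ] [ 1.800e+02  5.000e-02 -9.853e+01] q [ 30.2   2.6   3.8  91.1   0.  -51.3] zaxis [ 0.     0.001 -1.   ]
delta [ 0.1987 -0.078   0.0068] per row [ 0.0199 -0.0078  0.0007]
```

Go to the left jar's collar.

play_rows --steps '[[[0.02,-0.0078,0,0],[0.02,-0.0078,0,0],[0.02,-0.0078,0,0],[0.02,-0.0078,0,0],[0.02,-0.0078,0,0]]]' --gripper 0.08

```text
time: 29.28
ee_pos: [0.4876, 0.1645, 0.1922]
tcp_rot: [179.8, -0.1, -98.5]
wrist_force: [0.3, -0.0, 1.0]
opening: 0.0803
grasp_force: 0.0
```

play_rows --steps '[[[0.02,-0.0078,0,0],[0.02,-0.0078,0,0],[0.02,-0.0078,0,0],[0.02,-0.0078,0,0],[0.02,-0.0078,0,0]]]'

```text
time: 29.7
ee_pos: [0.5114, 0.0597, 0.1922]
tcp_rot: [179.8, -0.1, -98.5]
wrist_force: [-0.1, 0.4, -0.9]
opening: 0.0802
grasp_force: 0.0
```

play_rows --steps '[[[0,0,0.03,0],[0,0,0.03,0],[0,0,0.03,0],[0,0,0.015,0],[0,0,0.014,0]]]'

```text
time: 30.12
ee_pos: [0.5099, 0.0603, 0.0713]
tcp_rot: [179.7, -0.2, -98.5]
wrist_force: [0.1, -1.4, 0.5]
opening: 0.0801
grasp_force: 0.0
```

play_rows --steps '[[[0,0,0,0],[0,0,0,0],[0,0,0,0],[0,0,0,0],[0,0,0,0]]]' --gripper 0 --squeeze 30

```text
time: 30.53
ee_pos: [0.5126, 0.0604, 0.075]
tcp_rot: [-180.0, -0.1, -98.5]
wrist_force: [6.9, -1.5, -1.7]
opening: 0.0428
grasp_force: 35.0
```

play_rows --steps '[[[0,0,0,0],[0,0,0,0],[0,0,0,0],[0,0,0,0],[0,0,0,0]]]' --squeeze 60

```text
time: 30.95
ee_pos: [0.5126, 0.0604, 0.0752]
tcp_rot: [-180.0, -0.1, -98.5]
wrist_force: [4.9, -1.4, -0.6]
opening: 0.0424
grasp_force: 61.0
```

play_rows --steps '[[[-0.002,0.0004,0,0.1175],[0,0,0,0.1175],[0,0,0,0.1175],[0,0,0,0.1175],[0,0,0,0.1175]]]'

```text
time: 31.37
ee_pos: [0.5119, 0.0611, 0.0751]
tcp_rot: [-179.9, -0.2, -132.6]
wrist_force: [1.7, -10.4, 2.8]
opening: 0.0423
grasp_force: 61.5
```

play_rows --steps '[[[0,0,0,0.1175],[0,0,0,0.1175],[0,0,0,0.1175],[0,0,0,0.1175],[0,0,0,0.1175]]]'

```text
time: 31.78
ee_pos: [0.5116, 0.0617, 0.0751]
tcp_rot: [-179.9, -0.1, -166.2]
wrist_force: [0.3, -5.7, 3.3]
opening: 0.0424
grasp_force: 61.5
```

play_rows --steps '[[[0,0,0,0.1175],[0,0,0,0.1175],[0,0,0,0.1175],[0,0,0,0.1175],[0,0,0,0.1175]]]'

```text
time: 32.2
ee_pos: [0.5117, 0.0625, 0.0751]
tcp_rot: [-179.9, -0.0, 160.2]
wrist_force: [0.2, -1.3, 1.8]
opening: 0.0422
grasp_force: 61.3
```

play_rows --steps '[[[0,0,0,0],[0,0,0,0],[0,0,0,0],[0,0,0,0],[0,0,0,0]]]'

```text
time: 32.62
ee_pos: [0.5117, 0.0625, 0.0751]
tcp_rot: [-179.9, -0.0, 160.7]
wrist_force: [-0.2, -2.8, 6.4]
opening: 0.0421
grasp_force: 61.8
```

play_rows --steps '[[[0,0,0,0],[0,0,0,0],[0,0,0,0],[0,0,-0.03,0],[0,0,-0.03,0]]]' --gripper 0.08

```text
time: 33.03
ee_pos: [0.5096, 0.0626, 0.1323]
tcp_rot: [-179.7, -0.4, 160.6]
wrist_force: [1.7, 0.3, 1.1]
opening: 0.0799
grasp_force: 0.0
```

play_rows --steps '[[[-0.0065,-0.0198,0,0],[-0.0065,-0.0198,0,0],[-0.0065,-0.0198,0,0],[-0.0065,-0.0198,0,0],[-0.0065,-0.0198,0,0]]]'

```text
time: 33.45
ee_pos: [0.5083, -0.0423, 0.1334]
tcp_rot: [-179.8, -0.2, 160.6]
wrist_force: [1.2, -1.1, 0.4]
opening: 0.0802
grasp_force: 0.0
```

play_rows --steps '[[[0,0,0,0],[0,0,0.03,0],[0,0,0.03,0],[0,0,0,0],[0,0,0,0]]]'

```text
time: 33.87
ee_pos: [0.5071, -0.0412, 0.0726]
tcp_rot: [-179.8, -0.4, 160.5]
wrist_force: [0.2, -0.3, 0.6]
opening: 0.0799
grasp_force: 0.0
```

play_rows --steps '[[[0,0,0,0],[0,0,0,0],[0,0,0,0],[0,0,0,0],[0,0,0,0]]]' --gripper 0 --squeeze 30

```text
time: 34.28
ee_pos: [0.5089, -0.0425, 0.0754]
tcp_rot: [-179.8, -0.0, 160.5]
wrist_force: [-2.7, -5.6, 6.4]
opening: 0.043
grasp_force: 30.1
```

play_rows --steps '[[[0,0,0,0],[0,0,0,0],[0,0,0,0],[0,0,0,0],[0,0,0,0]]]' --squeeze 60

```text
time: 34.7
ee_pos: [0.5089, -0.0425, 0.0756]
tcp_rot: [-179.8, -0.0, 160.5]
wrist_force: [-4.6, -4.9, 7.7]
opening: 0.0419
grasp_force: 59.8
```

play_rows --steps '[[[0,0,0,0.0911],[0,0,0,0.0911],[0,0,0,0.0911],[0,0,0,0.0911],[0,0,0,0.0911]]]'

```text
time: 35.12
ee_pos: [0.5092, -0.0421, 0.0756]
tcp_rot: [-179.8, 0.1, 134.1]
wrist_force: [-1.9, -2.5, 7.1]
opening: 0.0419
grasp_force: 59.9
```

play_rows --steps '[[[0,0,0,0.0911],[0,0,0,0.0911],[0,0,0,0.0911],[0,0,0,0.0911],[0,0,0,0.0911]]]'

```text
time: 35.53
ee_pos: [0.5096, -0.0418, 0.0756]
tcp_rot: [-179.9, 0.1, 108.1]
wrist_force: [0.3, -0.8, 5.4]
opening: 0.0423
grasp_force: 59.9
```

play_rows --steps '[[[0,0,0,0.0911],[0,0,0,0.0911],[0,0,0,0.0911],[0,0,0,0.0911],[0,0,0,0.0911]]]'

```text
time: 35.95
ee_pos: [0.5101, -0.0418, 0.0756]
tcp_rot: [179.9, 0.1, 82.0]
wrist_force: [4.3, -1.2, 3.3]
opening: 0.042
grasp_force: 60.1
```

play_rows --steps '[[[0,0,0,0],[0,0,0,0],[0,0,0,0],[0,0,-0.03,0],[0,0,-0.03,0]]]' --gripper 0.08

```text
time: 36.37
ee_pos: [0.507, -0.0414, 0.1326]
tcp_rot: [-179.5, 0.1, 82.3]
wrist_force: [1.2, -0.5, 0.7]
opening: 0.0804
grasp_force: 0.0
```

```bash
python3 - <<'E'
from h import *
delta((.5073,-.1463,.135),5)
E
```

```text
at [ 0.507  -0.0414  0.1326] [-1.7953e+02  1.4000e-01  8.2330e+01] q [-4.6 -1.  -7.  84.5 -0.1 93.1] zaxis [-0.008 -0.001 -1.   ]
delta [-0.104   0.0143 -0.0023] per row [-0.0208  0.0029 -0.0005]
```

play_rows --steps '[[[-0.0208,0.0024,0,0],[-0.0208,0.0024,0,0],[-0.0208,0.0024,0,0],[-0.0208,0.0024,0,0],[-0.0208,0.0024,0,0]]]'

```text
time: 36.78
ee_pos: [0.506, -0.147, 0.1337]
tcp_rot: [-179.8, 0.1, 82.3]
wrist_force: [-0.2, -0.7, -0.6]
opening: 0.0799
grasp_force: 0.0
```

play_rows --steps '[[[0,0,0,0],[0,0,0.028,0],[0,0,0.028,0],[0,0,0,0],[0,0,0,0]]]'

```text
time: 37.2
ee_pos: [0.505, -0.1456, 0.0768]
tcp_rot: [-179.6, 0.1, 82.3]
wrist_force: [0.1, 0.5, 0.0]
opening: 0.0799
grasp_force: 0.0
```

play_rows --steps '[[[0,0,0,0],[0,0,0,0],[0,0,0,0],[0,0,0,0],[0,0,0,0]]]' --gripper 0 --squeeze 30

```text
time: 37.62
ee_pos: [0.5072, -0.1464, 0.0795]
tcp_rot: [-180.0, 0.1, 82.2]
wrist_force: [1.1, 0.1, 6.5]
opening: 0.0431
grasp_force: 30.4
```

play_rows --steps '[[[0,0,0,0],[0,0,0,0],[0,0,0,0],[0,0,0,0],[0,0,0,0]]]' --squeeze 60

```text
time: 38.03
ee_pos: [0.5072, -0.1464, 0.0796]
tcp_rot: [-180.0, 0.1, 82.2]
wrist_force: [0.5, 0.4, 6.9]
opening: 0.0419
grasp_force: 59.9
```

play_rows --steps '[[[0,0,0,-0.1085],[0,0,0,-0.1085],[0,0,0,-0.1085],[0,0,0,-0.1085],[0,0,0,-0.1085]]]'

```text
time: 38.45
ee_pos: [0.5064, -0.1465, 0.0796]
tcp_rot: [-179.8, 0.1, 113.6]
wrist_force: [-4.1, 0.2, 10.3]
opening: 0.0418
grasp_force: 60.2
```

play_rows --steps '[[[0,0,0,-0.1085],[0,0,0,-0.1085],[0,0,0,-0.1085],[0,0,0,-0.1085],[0,0,0,-0.1085]]]'

```text
time: 38.87
ee_pos: [0.5058, -0.147, 0.0796]
tcp_rot: [-179.7, -0.0, 144.6]
wrist_force: [-7.4, -2.6, 11.7]
opening: 0.0417
grasp_force: 60.4
```

play_rows --steps '[[[0,0,0,-0.1085],[0,0,0,-0.1085],[0,0,0,-0.1085],[0,0,0,-0.1085],[0,0,0,-0.1085]]]'

```text
time: 39.28
ee_pos: [0.5055, -0.1477, 0.0796]
tcp_rot: [-179.7, -0.2, 175.7]
wrist_force: [-8.9, -6.6, 12.1]
opening: 0.0418
grasp_force: 60.3
```

play_rows --steps '[[[0,0,0,-0.1085],[0,0,0,-0.1085],[0,0,0,-0.1085],[0,0,0,-0.1085],[0,0,0,-0.1085]]]'

```text
time: 39.7
ee_pos: [0.5057, -0.1486, 0.0796]
tcp_rot: [-179.7, -0.4, -153.3]
wrist_force: [-7.8, -11.7, 10.0]
opening: 0.0421
grasp_force: 60.2
```

play_rows --steps '[[[0,0,0,-0.1085],[0,0,0,-0.1085],[0,0,0,-0.1085],[0,0,0,-0.1085],[0,0,0,-0.1085]]]'

```text
time: 40.12
ee_pos: [0.5062, -0.1492, 0.0797]
tcp_rot: [-179.9, -0.5, -122.2]
wrist_force: [-4.4, -15.0, 7.5]
opening: 0.0423
grasp_force: 60.0
```

play_rows --steps '[[[0,0,0,-0.1085],[0,0,0,-0.1085],[0,0,0,-0.1085],[0,0,0,-0.1085],[0,0,0,-0.1085]]]'

```text
time: 40.53
ee_pos: [0.5071, -0.1494, 0.0797]
tcp_rot: [180.0, -0.5, -91.1]
wrist_force: [0.2, -15.8, 5.2]
opening: 0.0419
grasp_force: 60.0
```

play_rows --steps '[[[0,0,0,0],[0,0,0,0],[0,0,0,0],[0,0,-0.03,0],[0,0,-0.04,0]]]' --gripper 0.08

```text
time: 40.95
ee_pos: [0.5044, -0.1453, 0.1452]
tcp_rot: [179.4, 0.0, -91.3]
wrist_force: [1.3, -0.4, 0.4]
opening: 0.0797
grasp_force: 0.0
```

```bash
python3 - <<'E'
from h import *
delta((.4,0.18,.25),10)
E
```

```text
at [ 0.5044 -0.1453  0.1452] [ 1.794e+02  1.000e-02 -9.135e+01] q [-1.600e+01  1.300e+00 -3.300e+00  8.600e+01 -1.000e-01 -1.046e+02] zaxis [-0.011  0.    -1.   ]
delta [-0.3228  0.1131 -0.1036] per row [-0.0323  0.0113 -0.0104]
```

play_rows --steps '[[[-0.012,0.034,-0.015,0],[-0.012,0.034,-0.015,0],[-0.012,0.034,-0.015,0],[-0.012,0.034,-0.015,0],[-0.012,0.034,-0.015,0]]]' --gripper 0

```text
time: 41.37
ee_pos: [0.3363, -0.0814, 0.2238]
tcp_rot: [179.8, -0.1, -91.4]
wrist_force: [-0.1, 0.3, 1.0]
opening: 0.0191
grasp_force: 0.0
```

```bash
python3 - <<'E'
from h import *
t=cam("top"); s=cam("scene")
a=cv2.resize(t["img"][205:255,255:360],None,fx=7,fy=7,interpolation=cv2.INTER_CUBIC)[:,:735]
b=cv2.resize(t["img"][220:285,160:265],None,fx=3.5,fy=3.5,interpolation=cv2.INTER_CUBIC)
c=cv2.resize(s["img"][205:270,110:215],None,fx=3.5,fy=3.5,interpolation=cv2.INTER_CUBIC)
o=np.zeros((a.shape[0]+b.shape[0],735,3),np.uint8);o[:350]=a;o[350:,:367]=b[:,:367];o[350:,367:734]=c[:,:367]
cv2.imwrite("pics/f12.png",o)
for n,x,y in (("L",.512,.0624),("M",.5098,-.0418),("R",.5073,-.1463)):
  for dg in (-15,-1.5,12): print(n,dg,(w2px(t,(x+.027*np.cos(np.radians(dg)),y+.027*np.sin(np.radians(dg)),.067))-[255,205])*7)
E
```

```text
L -15 [157.48398696 149.03445767]
L -1.5 [143.50523761 147.40917755]
L 12 [129.51146652 149.06724281]
M -15 [389.05054766 147.59877065]
M -1.5 [375.01804542 145.97188415]
M 12 [361.01278773 147.63180092]
R -15 [621.84247793 146.80317112]
R -1.5 [607.75534604 145.17450564]
R 12 [593.73804761 146.83635555]
```

View pics/f12.png

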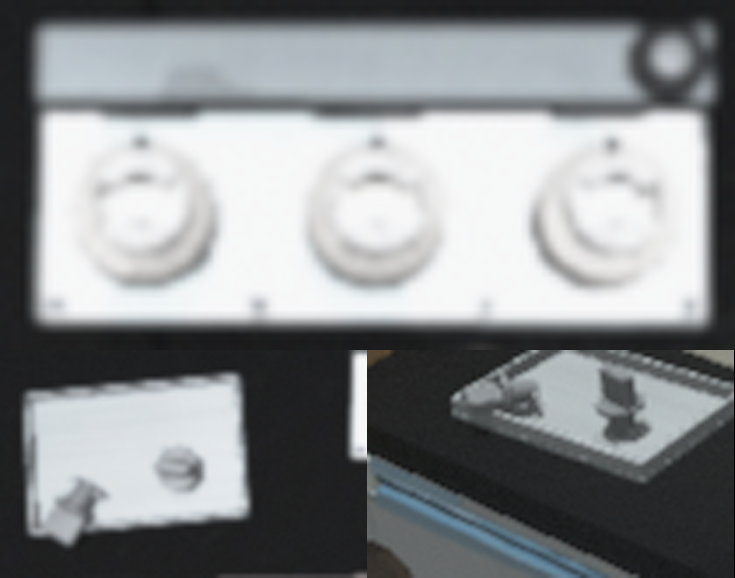

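All three ribs point at the windows (crop 141,145; 376,142; 612,145), all within 4°. Both stoppers are in the tray (80,495; 180,468). Now the button.

play_rows --steps '[[[0.0088,-0.0242,0,0],[0.0088,-0.0242,0,0],[0.0088,-0.0242,0,0],[0.0088,-0.0242,0,0],[0.0088,-0.0242,0,0]]]'

```text
time: 41.88
ee_pos: [0.4595, -0.1293, 0.2223]
tcp_rot: [179.8, -0.1, -91.3]
wrist_force: [-0.0, 0.0, 0.5]
opening: 0.0001
grasp_force: 0.0
```

play_rows --steps '[[[0.0088,-0.0242,0,0],[0.0088,-0.0242,0,0],[0.0088,-0.0242,0,0],[0.0088,-0.0242,0,0],[0.0088,-0.0242,0,0]]]'

```text
time: 42.3
ee_pos: [0.5795, -0.176, 0.2214]
tcp_rot: [179.7, -0.1, -91.3]
wrist_force: [-0.2, -0.4, 0.8]
opening: -0.0003
grasp_force: 0.0
```

play_rows --steps '[[[0,0,0.034,0],[0,0,0.034,0],[0,0,0.034,0],[0,0,0.034,0],[0,0,0,0]]]'

```text
time: 42.72
ee_pos: [0.5741, -0.1747, 0.0782]
tcp_rot: [179.1, 0.1, -91.3]
wrist_force: [-1.2, -0.2, -0.7]
opening: -0.0004
grasp_force: 0.0
```

```bash
python3 - <<'E'
from h import *
delta((.5758,-.1755,.062),5)
E
```

```text
at [ 0.5741 -0.1747  0.0782] [ 1.7915e+02  8.0000e-02 -9.1340e+01] q [-1.690e+01  1.240e+01  1.500e+00  7.990e+01 -1.000e-01 -1.055e+02] zaxis [-0.015  0.002 -1.   ]
delta [ 0.0008 -0.0019  0.0162] per row [ 0.0002 -0.0004  0.0032]
```

play_rows --steps '[[[0,0,0.004,0],[0,0,0.004,0],[0,0,0.004,0],[0,0,0,0],[0,0,0,0]]]'

```text
time: 43.13
ee_pos: [0.578, -0.1761, 0.0757]
tcp_rot: [179.9, -0.1, -91.3]
wrist_force: [-1.1, 0.3, 0.3]
opening: -0.0002
grasp_force: 0.0
```

play_rows --steps '[[[0,0,0.002,0],[0,0,0.002,0],[0,0,0.002,0],[0,0,0,0],[0,0,0,0]]]'

```text
time: 43.55
ee_pos: [0.5776, -0.176, 0.0686]
tcp_rot: [179.8, -0.1, -91.3]
wrist_force: [1.6, -0.5, 3.6]
opening: -0.0002
grasp_force: 1.2
```

play_rows --steps '[[[0,0,0.001,0],[0,0,0.001,0],[0,0,0.001,0],[0,0,0,0],[0,0,0,0]]]'

```text
time: 43.97
ee_pos: [0.5776, -0.176, 0.066]
tcp_rot: [179.8, -0.1, -91.3]
wrist_force: [0.4, 0.3, 7.5]
opening: 0.0002
grasp_force: 3.3
```

play_rows --steps '[[[0,0,0.001,0],[0,0,0.001,0],[0,0,0,0],[0,0,0,0],[0,0,0,0]]]'

```text
time: 44.38
ee_pos: [0.5778, -0.176, 0.0658]
tcp_rot: [179.9, -0.1, -91.3]
wrist_force: [-3.9, 1.9, 18.0]
opening: -0.0001
grasp_force: 9.1
```

play_rows --steps '[[[0,0,0,0],[0,0,0,0],[0,0,0,0],[0,0,0,0],[0,0,0,0]]]'

```text
time: 44.8
ee_pos: [0.5778, -0.1761, 0.0658]
tcp_rot: [179.9, -0.1, -91.3]
wrist_force: [-4.6, 0.2, 17.9]
opening: 0.0003
grasp_force: 9.1
```

```bash
python3 - <<'E'
from h import *
o=bot.get_obs(); print(o["torque"],o["wrist_force"],o["ee_pos"])
s=cam("scene")
# button cap pixels: expected projections, compare grey cap rows with pre-press image
a=cv2.imread("pics/scene0.png")
for z in (.067,.062,.058): print(z,w2px(s,(.5765,-.1755,z)))
u,v=w2px(s,(.5765,-.1755,.064)).astype(int)
for im in (a,s["img"]): print(cv2.cvtColor(im,cv2.COLOR_BGR2GRAY)[v-7:v+10,u-7:u+8])
E
```

```text
[0.30786298 0.82723378 0.01011584] [-4.63652309  0.17274333 17.87543253] [ 0.57777935 -0.17607329  0.06581053]
0.067 [349.28993937 237.80393331]
0.062 [349.13431875 239.53935948]
0.058 [349.01034591 240.9218607 ]
[[105 105 101  80  61  60  58  58  65  90 104 105  88  69  71]
 [ 99 106  97  77  57  59  61  58  78  99 104 104  90  57  44]
 [ 83 101  99  76  56  60  59  58  88 104 105 102  79  50  43]
 [ 63  82  86  85  71  74  76  81  97  99  94  83  60  45  44]
 [ 49  53  61  72  85  96 104 115 118 102  76  59  47  42  45]
 [ 46  46  50  61 105 130 138 143 140 134 105  61  43  46  46]
 [ 45  42  49  70 124 152 152 152 153 152 141 103  54  45  43]
 [106  52  48  66 110 140 152 154 154 153 146 110  58  46  46]
 [117  54  49  62  86 107 127 136 137 131 115  84  52  47  46]
 [ 97  46  47  56  71  81  94 103 101  93  82  68  51  46  46]
 [ 85  45  48  48  61  74  82  81  81  79  73  59  47  47  47]
 [ 71  47  48  48  52  59  65  67  67  64  59  50  45  46  44]
 [ 58  39  46  46  47  49  51  51  50  49  51  49  47  44  51]
 [ 93  42  40  40  45  46  47  48  45  46  44  44  44  42  81]
 [115
[... 301 characters left out ...]
38 38 37 74 97 81 74 65 38]
 [56 70 64 45 39 39 39 37 38 78 98 79 70 59 39]
 [43 52 51 44 38 37 37 37 44 78 97 78 69 60 39]
 [37 48 52 44 39 39 38 38 44 78 96 78 65 56 40]
 [38 40 55 63 53 40 38 38 46 79 96 76 50 46 40]
 [56 36 46 63 71 68 63 58 70 92 92 66 38 37 38]
 [59 36 35 51 69 77 78 79 88 97 86 62 36 36 37]
 [53 33 33 46 62 69 75 82 91 92 86 66 39 36 38]
 [48 35 33 36 53 64 71 79 87 84 76 53 36 33 36]
 [43 35 34 35 37 46 55 62 65 62 52 38 35 36 37]
 [44 33 32 35 33 35 36 39 40 38 37 35 37 38 39]
 [51 34 35 35 33 35 34 35 36 34 35 35 40 34 55]
 [61 39 32 34 35 35 36 38 35 35 33 34 34 39 73]
 [72 60 46 35 33 32 35 33 34 35 36 36 34 55 89]
 [77 72 74 69 51 41 39 35 36 35 38 44 62 83 96]]
```

play_rows --steps '[[[0,0,-0.001,0],[0,0,-0.001,0],[0,0,0,0],[0,0,0,0],[0,0,0,0]]]'

```text
time: 45.27
ee_pos: [0.5776, -0.176, 0.0659]
tcp_rot: [179.8, -0.1, -91.3]
wrist_force: [1.1, 0.0, 8.0]
opening: 0.0001
grasp_force: 4.1
```

play_rows --steps '[[[0,0,-0.001,0],[0,0,0,0],[0,0,0,0],[0,0,0,0],[0,0,0,0]]]'

```text
time: 45.68
ee_pos: [0.5774, -0.176, 0.0662]
tcp_rot: [179.8, -0.1, -91.3]
wrist_force: [2.7, -0.6, 2.9]
opening: 0.0001
grasp_force: 1.9
```

play_rows --steps '[[[0,0,-0.001,0],[0,0,0,0],[0,0,0,0],[0,0,0,0],[0,0,0,0]]]'

```text
time: 46.1
ee_pos: [0.5772, -0.1759, 0.0672]
tcp_rot: [179.7, -0.1, -91.3]
wrist_force: [1.7, -0.8, 3.0]
opening: 0.0002
grasp_force: 1.6
```

play_rows --steps '[[[0,0,-0.001,0],[0,0,0,0],[0,0,0,0],[0,0,0,0],[0,0,0,0]]]'

```text
time: 46.52
ee_pos: [0.5772, -0.1759, 0.0682]
tcp_rot: [179.7, -0.1, -91.3]
wrist_force: [2.1, 0.8, 2.5]
opening: -0.0001
grasp_force: 1.3
```

play_rows --steps '[[[0,0,-0.001,0],[0,0,0,0],[0,0,0,0],[0,0,0,0],[0,0,0,0]]]'

```text
time: 46.93
ee_pos: [0.5772, -0.1759, 0.0692]
tcp_rot: [179.7, -0.1, -91.3]
wrist_force: [0.1, -0.3, 1.6]
opening: 0.0001
grasp_force: 1.0
```

play_rows --steps '[[[0,0,-0.001,0],[0,0,0,0],[0,0,0,0],[0,0,0,0],[0,0,0,0]]]'

```text
time: 47.35
ee_pos: [0.5772, -0.1759, 0.0702]
tcp_rot: [179.7, -0.1, -91.3]
wrist_force: [0.4, 0.3, 1.4]
opening: -0.0
grasp_force: 0.7
```

The spring-force profile (linear, then a hard stop) shows the button went fully down. Retreat.

play_rows --steps '[[[0,0,-0.02,0],[0,0,-0.03,0],[0,0,-0.035,0],[0,0,-0.035,0],[0,0,-0.03,0]]]'

```text
time: 47.77
ee_pos: [0.5776, -0.1756, 0.2224]
tcp_rot: [179.8, -0.1, -91.3]
wrist_force: [1.2, 0.9, 0.3]
opening: 0.0
grasp_force: 0.0
```

play_rows --steps '[[[-0.012,0.036,0,0],[-0.012,0.036,0,0],[-0.012,0.036,0,0],[-0.012,0.036,0,0],[-0.012,0.036,0,0]]]'

```text
time: 48.18
ee_pos: [0.3975, -0.111, 0.2203]
tcp_rot: [179.7, -0.1, -91.3]
wrist_force: [-0.4, 0.0, 1.0]
opening: 0.0002
grasp_force: 0.0
```

play_rows --steps '[[[0,0.01,0,0],[0,0,0,0],[0,0,0,0],[0,0,0,0],[0,0,0,0]]]'

```text
time: 48.6
ee_pos: [0.3902, -0.1116, 0.2206]
tcp_rot: [179.7, -0.1, -91.3]
wrist_force: [-0.1, 0.2, 0.8]
opening: 0.0003
grasp_force: 0.0
```

```bash
python3 - <<'E'
from h import *
t=cam("top")["img"]; f=cv2.imread("pics/f12.png")
b=cv2.resize(t[220:285,160:265],None,fx=3.5,fy=3.5,interpolation=cv2.INTER_CUBIC)[:, :367]
a=cv2.resize(t[205:255,255:360],None,fx=7,fy=7,interpolation=cv2.INTER_CUBIC)[:,:735]
for x,y,n in((b,f[350:,:367],"tray"),(a,f[:350],"station")):
    d=cv2.absdiff(x,y).max(2); print(n,d.mean(),(d>60).sum(),np.argwhere(d>60)[::200].tolist())
s=cam("scene")["img"]; d=cv2.absdiff(s,cv2.imread("pics/scene0.png"))[230:245,340:358].max(2); print("button diff",d.mean(),d.max())
E
```

```text
tray 0.9328122759214111 0 []
station 16.61463556851312 19974 [[145, 592], [153, 631], [157, 600], [160, 584], [162, 631], [165, 593], [167, 634], [170, 640], [174, 588], [177, 670], [182, 586], [185, 671], [187, 727], [190, 579], [192, 665], [194, 671], [196, 676], [198, 679], [200, 677], [202, 674], [204, 669], [206, 586], [208, 580], [210, 665], [212, 709], [215, 552], [217, 720], [220, 567], [222, 728], [225, 574], [228, 543], [230, 719], [233, 560], [236, 531], [238, 708], [241, 537], [243, 707], [246, 527], [248, 559], [250, 721], [253, 529], [255, 556], [257, 718], [260, 526], [262, 556], [264, 730], [267, 549], [269, 733], [272, 548], [274, 578], [276, 586], [278, 583], [280, 559], [282, 530], [283, 722], [285, 590], [287, 559], [289, 721], [292, 507], [294, 517], [296, 529], [298, 541], [300, 555], [302, 713], [304, 730], [307, 514], [309, 531], [311, 548], [313, 710], [315, 727], [318, 506], [320, 504], [321, 697], [322, 692], [323, 675], [324, 650], [325, 629], [326, 621], [327, 630], [328, 647], [329, 663], [330, 679], [331, 694], [332, 707], [333, 718], [334, 727], [336, 542], [337, 548], [338, 549], [339, 549], [340, 549], [341, 548], [342, 548], [343, 548], [344, 549], [345, 550], [346, 552], [347, 555], [348, 558], [349, 561]]
button diff 2.033333333333333 5
```

The tray has not changed since the press check and the button is back up. The only difference at the station is the arm in view.

```bash
python3 -c "
from workcell import bot
print(bot.job_done())"
```

```text
the job is handed in; nothing more can be done
None
```

The job is handed in, and the judge gave no verdict: both stoppers found are in the tray (the middle jar was already open), all three marks measured within about 4° of their windows, and the start button went fully down and came back up. I viewed 15 pictures, one over the limit of 14.

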